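Find the key that frees the loader's shutter latch

ROBOT

A 7-joint arm with a two-finger parallel gripper is mounted at the origin on the work surface. World frame = base frame: x ahead of the robot, y to its left, z up, the work surface at z = 0. Lengths are in m, angles in rad, forces in N, time in s.
With the tool pointing down it reaches from about 0.425 to 0.95 m from the base axis. Payload 16.7 kg.
Tool frame: the origin (TCP) lies midway between the tips of the shut fingers; the grasp point (between the pads) lies 19 mm behind it; y points along the fingers, z is the direction in which the jaws open and shut, and the axes are right-handed (so a half turn about y gives the same grasp; the last joint's range is limited). The gripper opens to 94 mm and grips with 3 to 60 N. Pads are 16 mm wide; open, the fingers measure 119 mm over their backs; the gripper's body (75 mm by 177 mm) begins 78 mm behind the grasp point.
Start: joints at [-1.399, 0.426, 0.074, 1.606, -0.034, 1.111, -0.067], TCP at [0.213, 0.64, 0.205] pointing down, gripper open.
Joint ranges: [-2.85, 2.85], [-0.5, 2.14], [-1.23, 1.37], [0.21, 2.46], [-1.02, 4.16], [0.16, 2.05], [-2.73, 2.73]. Speed limits (rad/s): [1.89, 1.89, 2.39, 2.39, 3.01, 3.01, 3.01].

INTERFACE

Orientations are given as a unit quaternion [w, x, y, z].
In Python, from workcell import env gives the robot as it stands.
- The arm moves only by the tool drive_tool, never from a script. Its argument "moves" is text: rows parted by semicolons, each of 7 numbers parted by spaces: the turn, a rotation vector about the tool's x, y, z in rad, then the shift along the tool's x, y, z in cm, then the opening, from 0 (shut) to 1 (fully open). A call has 1 to 12 rows; each row shifts and turns the pose as measured when the row begins, along the tool's axes as they then stand; what a row does not reach is not made up. A row lasts 1/12 s, in which the tool goes at most 41.7 mm and 7.16 degrees, less where a joint would pass 70% of its speed; a pose out of reach is approached as far as the arm can. A call is refused whole if a number of a shift passes 4.17 or a number of a turn 0.125, either way. A call with a gripper value outside its range is refused whole. The fingers move at their own pace and stop on an object; the grip force is fixed at half the most. Time passes only in rows, so rows that do not move let the fingers close. It gives the time, the measured TCP pose, the force and the opening at its end, in the units of the state.
- env.read_state(): the state, without advancing time (a new reading comes with each control period).
- env.grab_frame(name): name is "scene" or "top" or "wrist"; returns the picture (420x560x3 uint8, red, green, blue); there is no depth.
- env.camera_params(name): a dict with "fx", "fy", "cx", "cy" (pixels), "world_from_camera" (4x4, takes a point from camera to world coordinates); the wrist camera has in their place "mount" (4x4, takes a point from camera to tool coordinates, whose origin is the TCP and whose axes are the tool frame's). Camera axes: x right, y up, looking along -z (the intrinsics and any distortion apply to the point x, -y, -z); pixel columns grow to the right and rows downward; lengths in m; the calibration is good to about 2 mm. A picture is of the moment at which its call begins: read the wrist's pose just before it. camera_params takes no time and is no camera call.
- env.job_done(): hands the job in, once; it reports no verdict.
The state is a dict: "time": time; "qpos": joint angles; "qvel": joint speeds; "joint_efforts": joint torques, N m; "tcp_pos": TCP position; "eef_rot": TCP orientation; "force": force on the tool from outside, world axes, zero at the start; "ft_torque": the same for the moment, N m; "grip_width": finger opening in m.
Only numpy, scipy, OpenCV 4.12 (cv2) and the standard library are available. Lean on these libraries where they do the work, as an engineer would, in place of code of your own. Each camera call takes 0.05 s, during which the arm holds its last target. There are 200 camera calls.

TASK

One of the two crank keys with brass lugs on the blue mat opens the loader's lock, and nobody knows which: try them in the keyhole, pushed fully home, until one turns, and with it wind the yellow latch counterclockwise all the way open (half a turn of the key), without pushing the latch arm itself. Then take the key out and leave both keys standing upright on the blue mat, let go. Leave the orange-knobbed blank without lugs and the other things alone, and let no key fall over.

Things in the scene. Friction and masses are not known exactly. Their poses are not given: they have to be found in the camera images.
- lock: Fixed steel lock block 100 x 100 x 71 mm, with a steel deck behind it at local x 105 to 305 (y +-111, 45 mm high, rims to 75 mm). Origin on the lock's vertical axis at table height; x towards the deck. The key comes out only with its crank along local x (within 0.1 rad), either way: after half a turn, or turned back. Clockwise a key drives nothing. Which key is right changes each run and shows only by trying.
- keyhole (a point): Centre of the keyhole, on the lock's axis in its flat top (71 mm up): a hole 42 mm across with a slot 66 x 14 mm along the lock's local x. A key goes in from above, crank along local x, either way round. Fully home, its collar lies flush on the top and its foot is 13 mm above the table. A wrong key is then blocked 0.1 to 0.3 rad counterclockwise; the right one turns on nearly freely.
- latch (a joint): Latch angle about the lock's vertical axis, rad, counterclockwise seen from above: closed 0 to 0.12, along the lock's local x; stop at 2.45; open above 2.2. The right key meets its drive after 0.65 to 0.95 rad of key turn and carries it against about 0.45 N m friction (5 N at the knob); half a turn of the key brings it to about 2.35 to 2.45. It stays where it is left.
- latch_arm: The yellow latch arm, 22 mm wide, 9 mm thick, reaching 125 mm from the lock's axis at 48 to 57 mm above the table, below the lock's top plate; origin on the lock's axis at table height, x along the arm. Not to be pushed by the robot.
- latch_tip (a point): Outer end of the yellow latch arm, 125 mm from the lock's axis, 52 mm up.
- mat: Fixed blue mat, 260 x 400 mm (local x, y), 4 mm thick, holding the keys; origin at the centre of its underside.
- key_low: Loose crank key, 0.35 kg, standing on its foot; origin centre of foot's underside, z up, x along the crank to the knob. mm above foot: steel barrel dia 38 from 0 to 58 (tapered to 32 at the foot); two brass lugs at +x and -x, 29 from axis, 8 wide, from 8 to 20; collar dia 64, 58-63; square hub 18 x 18, 63-108, gripped on its y faces; crank bar 14 wide, 68-78, x -49 to +89; black round knob.
- key_high: Loose crank key, 0.35 kg, standing on its foot; origin centre of foot's underside, z up, x along the crank to the knob. mm above foot: steel barrel dia 38 from 0 to 58 (tapered to 32 at the foot); two brass lugs at +x and -x, 29 from axis, 8 wide, from 30 to 42; collar dia 64, 58-63; square hub 18 x 18, 63-108, gripped on its y faces; crank bar 14 wide, 68-78, x -49 to +89; black round knob.
- key_blank: A key blank on the mat: the same shape as the keys, but without lugs and with an orange knob. It drives nothing; leave it alone.
- key_low_knob (a point): Grip point on key_low's knob: an upright round post, dia 16 mm, 85 mm from the key's axis, from 78 to 112 mm above the foot (this point: 99). It can turn between fingers that keep their yaw while it is led round the lock's axis in a circle of 85 mm radius.
- key_high_knob (a point): The same point on key_high.
- wash_bottle: White bottle, 60 mm diameter, 150 mm high; origin under its base. Leave alone.
- strip_tray: Black open tray 90 x 130 x 30 mm; origin under its centre. Leave alone.
- pod_a: Orange carrier box 100 x 60 x 50 mm; origin under its centre. Leave alone.
- jar: Clear jar with black cap, 56 mm diameter, 60 mm high; origin under its base. Leave alone.
- driver: Screwdriver with red handle, 160 mm, lying along its x. Leave alone.

How it is judged:
On the way, in this order (a step that is already met when the one before it is completed fails the run):
1. one of the lugged keys is pushed fully home in the keyhole (((z of key_low in the frame of lock below 0.0165 m and horizontal distance between key_low and lock below 0.007 m and angle between key_low's own z axis and vertical below 0.12 rad) or (z of key_high in the frame of lock below 0.0165 m and horizontal distance between key_high and lock below 0.007 m and angle between key_high's own z axis and vertical below 0.12 rad))), for 0.1 s.
2. with a key home in the lock, the latch is wound fully open (value of joint latch above 2.2 rad and ((z of key_low in the frame of lock below 0.0165 m and horizontal distance between key_low and lock below 0.007 m and angle between key_low's own z axis and vertical below 0.12 rad) or (z of key_high in the frame of lock below 0.0165 m and horizontal distance between key_high and lock below 0.007 m and angle between key_high's own z axis and vertical below 0.12 rad))), for 0.1 s.
At the end, for the whole second after the job is handed in: The latch is open (over 2.2 rad), and both lugged keys stand upright (within 0.1 rad) and still with their feet on the blue mat, released (value of joint latch above 2.2 rad and x of key_low in the frame of mat between -0.13 and 0.13 m and y of key_low in the frame of mat between -0.2 and 0.2 m and z of each of key_low, key_high in the frame of mat below 0.008 m and angle between each of key_low, key_high's own z axis and vertical below 0.1 rad and linear speed of each of key_low, key_high below 0.02 m/s and contact force between each of key_low, key_high and the fingers below 0.05 N and x of key_high in the frame of mat between -0.13 and 0.13 m and y of key_high in the frame of mat between -0.2 and 0.2 m); the robot touches nothing.
It fails at once if the robot pushes the latch arm itself (over 2 N) (contact force between any of the arm, the fingers and latch_arm above 2 N).
It fails at once if a key or the blank falls over (tilts more than 0.7 rad) (angle between any of key_low, key_high, key_blank's own z axis and vertical above 0.7 rad).
It fails at once if the blank is moved more than 30 mm (distance of key_blank from where it was at the start of the episode above 0.03 m).
It fails at once if a bystander is moved more than 30 mm (distance of any of wash_bottle, strip_tray, pod_a, jar, driver from where it was at the start of the episode above 0.03 m).
It also fails if it takes over 72 s, if anything falls off the work surface, if the arm or the gripper's body presses on something with over 40 N, if the wrist force passes 120 N, or if a joint passes its speed limit or range.

## Working session

There is one attempt and no reset: what is moved stays moved. The work goes in short steps, Python scripts to look and compute and a tool call to move; the robot and the scene stay as the last step left them, time stands still between calls to the robot, and variables do not carry over. Pictures are saved under pics/ and viewed, about 8 in all and at most 12, crops included, and the job is handed in when it is done.

Besides the shell and the picture viewer there is one more tool, called after "Emit:" as name(argument=value, ...) on one line, values as JSON. drive_tool: Moves the arm, as the interface text tells. Its arguments: {"type":"object","properties":{"moves":{"type":"string"}},"required":["moves"]}

```bash
mkdir -p pics; ls
cat > h.py <<'E'
import numpy as np,cv2
from workcell import env
from scipy.spatial.transform import Rotation as R
def save(n,f):
    im=env.grab_frame(n); cv2.imwrite(f'pics/{f}.png',im[:,:,::-1]); return im
def T():
    s=env.read_state(); w,x,y,z=s['eef_rot']; M=np.eye(4); M[:3,:3]=R.from_quat([x,y,z,w]).as_matrix(); M[:3,3]=s['tcp_pos']; return M
def px2w(name,u,v,z,M=None):
    p=env.camera_params(name)
    W=np.array(p['world_from_camera']) if name!='wrist' else (T() if M is None else M)@np.array(p['mount'])
    d=W[:3,:3]@np.array([(u-p['cx'])/p['fx'],-(v-p['cy'])/p['fy'],-1]); o=W[:3,3]
    return o+d*(z-o[2])/d[2]
E
python3 - <<'E'
from h import *
a=save('top','t0');b=save('scene','s0')
for n in('top','scene','wrist'): 
    p=env.camera_params(n); print(n,{k:(np.round(v,3).tolist()) for k,v in p.items()})
s=env.read_state();print(s); print(T().round(3))
E
```

```text
pics
top {'fx': 435.123, 'fy': 435.123, 'cx': 278.823, 'cy': 213.533, 'world_from_camera': [[-0.018, 0.98, -0.196, 0.245], [-1.0, -0.021, -0.01, 0.007], [-0.014, 0.195, 0.981, 1.577], [0.0, 0.0, 0.0, 1.0]]}
scene {'fx': 422.307, 'fy': 422.307, 'cx': 274.084, 'cy': 211.305, 'world_from_camera': [[-0.688, -0.486, 0.539, 1.144], [0.726, -0.478, 0.495, 0.562], [0.017, 0.732, 0.681, 0.876], [0.0, 0.0, 0.0, 1.0]]}
wrist {'fx': 326.683, 'fy': 326.683, 'cx': 278.952, 'cy': 205.861, 'mount': [[0.001, -0.972, -0.233, -0.068], [-0.0, 0.233, -0.972, -0.18], [1.0, 0.001, -0.0, 0.001], [0.0, 0.0, 0.0, 1.0]]}
{'time': 0.1, 'qpos': array([-1.39845915,  0.42664725,  0.07382743,  1.60652762, -0.03409726,
        1.11080846, -0.06710026]), 'qvel': array([ 4.32265713e-04, -1.14715519e-03,  1.32814761e-03, -1.56041960e-03,
        2.15833967e-03,  1.07226150e-03,  8.74337285e-05]), 'joint_efforts': array([ 8.05269083e-03, -9.37458587e+01,  3.67734253e+00, -4.55044770e+01,
       -4.84692596e-02,  1.67680200e-02,  9.17215743e-05]), 'tcp_pos': array([0.21339632, 0.63996717, 0.20486648]), 'eef_rot': array([-0.69757245,  0.6983692 , -0.11333835,  0.1132588 ]), 'force': array([-0.89143689, -0.05541067, -0.3007524 ]), 'ft_torque': array([ 0.00955442, -0.00485615,  0.01986958]), 'grip_width': 0.09424110338417821}
[[ 0.949 -0.     0.316  0.213]
 [-0.316 -0.001  0.949  0.64 ]
 [ 0.    -1.    -0.001  0.205]
 [ 0.     0.     0.     1.   ]]
```

View pics/t0.png

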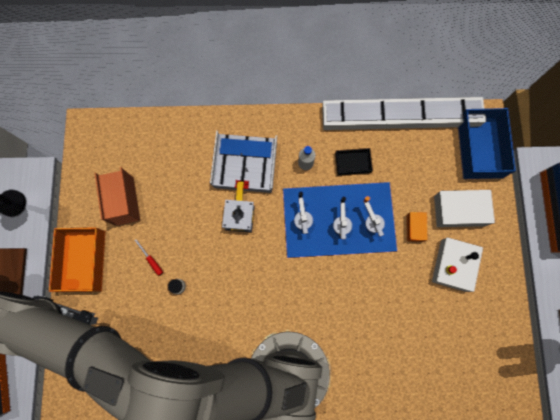

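View pics/s0.png

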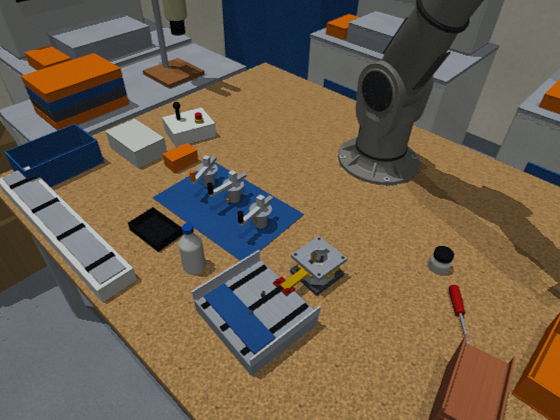

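The top view shows the lock at (238,215) with the yellow arm pointing up, away from the base. The lugged keys stand at about (303,222) and (342,228), and the blank with the orange knob is at (374,225). I'll enlarge this region.

Run:
```python
from h import *
a=cv2.imread('pics/t0.png')[145:265,205:405]
cv2.imwrite('pics/t0c.png',cv2.resize(a,None,fx=4,fy=4,interpolation=cv2.INTER_CUBIC))
for n,u,v,z in(('lock',238,214,.071),('k1',303,221,.067),('k2',342,226,.067),('bl',375,223,.067)):print(n,px2w('top',u,v,z).round(3))
```

```text
lock [0.547 0.167 0.071]
k1 [ 0.518 -0.062  0.067]
k2 [ 0.497 -0.198  0.067]
bl [ 0.505 -0.314  0.067]
```

View pics/t0c.png

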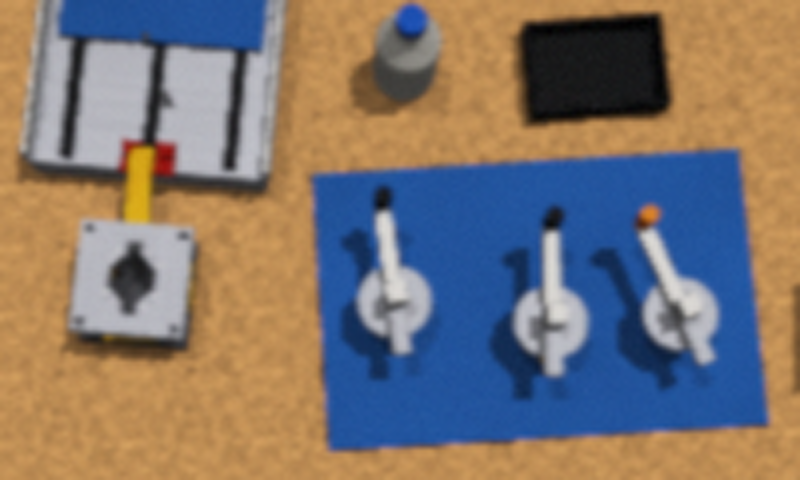

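The keys' collars are at crop (394,301) and (550,323), with black knobs at (384,196) and (553,215). The blank's orange knob is at (649,215). I'll move the wrist camera to a point between the lock and the keys.

Emit:
drive_tool(moves="0 -0.107 0 0 0 0 1;0 -0.107 0 0 0 0 1;0 -0.107 0 0 0 0 1;0 0 0 1.8 -0.2 -3.7 1;0 0 0 1.8 -0.2 -3.7 1;0 0 0 1.8 -0.2 -3.7 1;0 0 0 1.8 -0.2 -3.7 1;0 0 0 1.8 -0.2 -3.7 1;0 0 0 1.8 -0.2 -3.7 1;0 0 0 1.8 -0.2 -3.7 1;0 0 0 1.8 -0.2 -3.7 1;0 0 0 1.8 -0.2 -3.7 1")

```text
time: 1.1
tcp_pos: [0.3759, 0.3074, 0.2176]
eef_rot: [-0.705, 0.709, 0.008, -0.013]
force: [0.5, 0.6, -0.3]
grip_width: 0.0942
```

Emit:
drive_tool(moves="0 0 0 1.8 -0.2 -3.7 1;0 0 0 1.8 -0.2 -3.7 1;0 0 0 1.8 -0.2 -3.7 1;0 0 0 1.8 -0.2 -3.7 1;0 0 0 1.8 -0.2 -3.7 1;0 0 0 1.8 -0.2 -3.7 1;0 0 0 0 0 0 1")

```text
time: 1.68
tcp_pos: [0.4907, 0.0775, 0.2313]
eef_rot: [-0.705, 0.709, 0.006, -0.009]
force: [-1.7, -1.3, -0.3]
grip_width: 0.0942
```

Emit:
drive_tool(moves="0 0 0 1.3 0 -3 1;0 0 0 1.3 0 -3 1;0 0 0 1 0 -2.5 1;0 0 0 0 0 0 1;0 0 0 0 0 0 1;0 0 0 0 0 0 1")

```text
time: 2.18
tcp_pos: [0.5295, -0.0138, 0.2309]
eef_rot: [-0.704, 0.71, 0.004, -0.008]
force: [0.2, -0.6, -0.4]
grip_width: 0.0941
```

```bash
cat >> h.py <<'E'
def go(x,y,z,yaw):
    "remaining rotation vector (tool, rad) and shift (cm, in the target tool axes after the turn; and present axes)"
    M=T(); c,s=np.cos(yaw),np.sin(yaw); G=np.array([[c,0,-s],[s,0,c],[0,-1,0]])
    r=R.from_matrix(M[:3,:3].T@G).as_rotvec(); d=np.array([x,y,z])-M[:3,3]
    print('turn',r.round(3),'shift now-axes',(M[:3,:3].T@d*100).round(2),'tgt-axes',(G.T@d*100).round(2))
E
python3 - <<'E'
from h import *
M=T(); np.save('M1.npy',M); print(M.round(4)); a=save('wrist','w1')
print(T().round(4)[:3,3])
cv2.imwrite('pics/w1b.png',cv2.resize(a[:,:,::-1],(800,600),interpolation=cv2.INTER_CUBIC))
E
```

```text
[[ 0.9998 -0.0059 -0.017   0.5295]
 [ 0.017  -0.0078  0.9998 -0.0138]
 [-0.006  -1.     -0.0077  0.2309]
 [ 0.      0.      0.      1.    ]]
[ 0.5294 -0.0132  0.2309]
```

View pics/w1b.png

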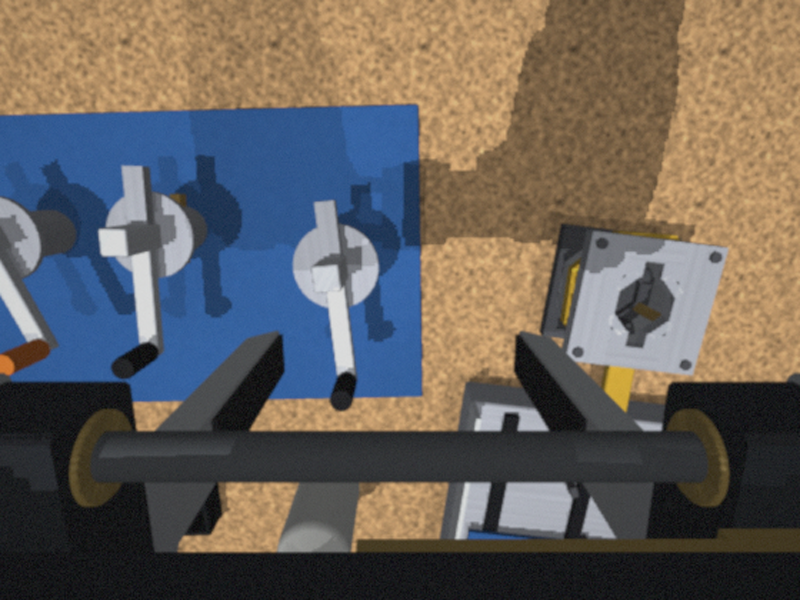

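The wrist view (800x600) shows the lock top screws at (602,244), (715,257), (578,352) and (685,365), with the hole at (644,305). Key 1's collar is at (336,265), hub top (326,276) and knob top (342,398). Key 2's collar is at (150,235), hub top (113,242) and knob top (124,366).

Run:
```python
from h import *
M=np.load('M1.npy'); f=lambda u,v,z:px2w('wrist',u*.7,v*.7,z,M)
S=[f(*p,.071) for p in((602,244),(715,257),(578,352),(685,365))]
print('lock',np.mean(S,0).round(4),f(644,305,.071).round(4)); 
for i,j in((0,2),(1,3)): d=S[j]-S[i]; print('yaw',np.arctan2(d[1],d[0]))
for i,j in((0,1),(2,3)): d=S[j]-S[i]; print('yaw',np.arctan2(-d[0],d[1]))
print('slot yaw',[ (lambda d:np.arctan2(d[1],d[0]))(f(635,345,.071)-f(654,264,.071))])
for n,c,h,k in(('k1',(336,265),(326,276),(342,398)),('k2',(150,235),(113,242),(124,366))):
    c,h,k=f(*c,.067),f(*h,.112),f(*k,.116); print(n,c.round(4),h.round(4),k.round(4),np.linalg.norm((k-h)[:2]),'yaw',np.arctan2(*(k-h)[1::-1]),np.arctan2(*(k-c)[1::-1]))
# top cam
g=lambda u,v,z:px2w('top',205+u/4-.4,145+v/4-.4,z)
print(g(132,279,.071),g(394,301,.067),g(384,196,.116),g(550,323,.067),g(553,215,.116))
k1=f(326,276,.112); go(k1[0],k1[1],.23,0)
```

```text
lock [0.5478 0.1712 0.071 ] [0.5471 0.1705 0.071 ]
yaw -0.10501280349276931
yaw -0.10335695517969885
yaw -0.0964868308404504
yaw -0.10777265630371886
slot yaw [np.float64(-0.08981707418930769)]
k1 [ 0.5215 -0.0606  0.067 ] [ 0.5211 -0.061   0.112 ] [ 0.6053 -0.051   0.116 ] 0.08476585740343343 yaw 0.11838808031709207 0.11481272139708881
k2 [ 0.5015 -0.1977  0.067 ] [ 0.5013 -0.1978  0.112 ] [ 0.5848 -0.1983  0.116 ] 0.08348439044633779 yaw -0.004984957496871726 -0.006961730615995932
[0.54573163 0.1684633  0.071     ] [ 0.52192238 -0.06239734  0.067     ] [ 0.60526083 -0.05419362  0.116     ] [ 0.49944827 -0.19872092  0.067     ] [ 0.58530671 -0.19900283  0.116     ]
turn [ 0.008  0.018 -0.006] shift now-axes [-0.91  0.13 -4.76] tgt-axes [-0.82  0.09 -4.78]
```

Emit:
drive_tool(moves="0.008 -0.05 -0.006 -0.4 1 -2.4 1;0 -0.05 0 -0.4 1 -2.4 1;0 0 0 0 3 0 1;0 0 0 0 2.5 0 1;0 0 0 0 0 0 1;0 0 0 0 0 0 1;0 0 0 0 0 0 1")

```text
time: 2.82
tcp_pos: [0.5232, -0.0551, 0.1555]
eef_rot: [0.707, -0.704, -0.048, 0.047]
force: [0.0, -0.3, 0.6]
grip_width: 0.0937
```

Run:
```python
from h import *
print(T().round(4));go(.5213,-.061,.086,.117)
```

```text
[[ 0.991   0.0017 -0.1335  0.5232]
 [ 0.1335  0.0038  0.991  -0.0551]
 [ 0.0022 -1.      0.0035  0.1555]
 [ 0.      0.      0.      1.    ]]
turn [-0.004  0.017  0.002] shift now-axes [-0.28  6.95 -0.59] tgt-axes [-0.26  6.95 -0.57]
```

Emit:
drive_tool(moves="-0.004 0.017 0.002 -0.27 1 -0.6 1;0 0 0 0 2.8 0 1;0 0 0 0 2.5 0 1;0 0 0 0 0.6 0 1;0 0 0 0 0 0 1;0 0 0 0 0 0 0;0 0 0 0 0 0 0;0 0 0 0 0 0 0;0 0 0 0 0 0 0;0 0 0 0 0 0 0;0 0 0 0 0 0 0;0 0 0 0 0 0 0")

```text
time: 3.82
tcp_pos: [0.5282, -0.0599, 0.0945]
eef_rot: [0.706, -0.706, -0.047, 0.035]
force: [0.7, 0.5, -0.8]
grip_width: 0.0507
```

Emit:
drive_tool(moves="0 0 0 0 0 0 0;0 0 0 0 0 0 0;0 0 0 0 0 0 0;0 0 0 0 0 0 0")

```text
time: 4.15
tcp_pos: [0.5284, -0.0599, 0.0947]
eef_rot: [0.706, -0.706, -0.047, 0.035]
force: [0.4, -0.6, -0.1]
grip_width: 0.0238
```

Run:
```python
from h import *
print(T().round(4));go(.5475,.171,.175,-.10)
```

```text
[[ 9.931e-01  1.640e-02 -1.157e-01  5.284e-01]
 [ 1.157e-01  1.600e-03  9.933e-01 -5.990e-02]
 [ 1.640e-02 -9.999e-01 -3.000e-04  9.470e-02]
 [ 0.000e+00  0.000e+00  0.000e+00  1.000e+00]]
turn [-0.001  0.216  0.016] shift now-axes [ 4.7  -7.96 22.71] tgt-axes [-0.4  -8.03 23.16]
```

Emit:
drive_tool(moves="0 0 0.016 -0.7 0.85 -0.1 0.5;0 0 0 0 0 0 0.5;0 0 0 0 0 0 0.5;0 0 0 0 0 0 0.5")

```text
time: 4.48
tcp_pos: [0.5205, -0.0619, 0.0848]
eef_rot: [-0.706, 0.706, 0.04, -0.042]
force: [0.9, 0.6, -0.0]
grip_width: 0.0457
```

Run:
```python
from h import *
print(T().round(4));go(.5213,-.061,.086,.117);print(env.read_state()['force'],env.read_state()['qpos'].round(3))
```

```text
[[ 9.933e-01 -2.300e-03 -1.156e-01  5.205e-01]
 [ 1.156e-01 -6.000e-04  9.933e-01 -6.190e-02]
 [-2.300e-03 -1.000e+00 -3.000e-04  8.480e-02]
 [ 0.000e+00  0.000e+00  0.000e+00  1.000e+00]]
turn [ 0.    -0.001 -0.002] shift now-axes [ 0.09 -0.13  0.08] tgt-axes [ 0.09 -0.12  0.08]
[ 0.88231629  0.59924298 -0.02633479] [-0.367  0.357  0.438  2.07  -0.216  0.759  1.892]
```

Emit:
drive_tool(moves="0 0 0 0.09 -0.1 0.08 0;0 0 0 0 0 0 0;0 0 0 0 0 0 0;0 0 0 0 0 0 0;0 0 0 0 0 0 0;0 0 0 0 0 0 0;0 0 0 0 0 0 0;0 0 0 0 0 0 0;0 0 0 0 -2 0 0;0 0 0 0 -3 0 0;0 0 0 0 -3 0 0;0 0 0 0 -1 0 0")

```text
time: 5.48
tcp_pos: [0.5184, -0.0612, 0.1753]
eef_rot: [-0.705, 0.707, 0.037, -0.045]
force: [0.2, 0.6, -2.7]
grip_width: 0.0176
```

Run:
```python
from h import *
print(T().round(4));go(.5475,.171,.175,-.10);print(env.read_state()['force'])
```

```text
[[ 0.9933 -0.011  -0.1151  0.5184]
 [ 0.1151 -0.0025  0.9934 -0.0612]
 [-0.0112 -0.9999 -0.0012  0.1753]
 [ 0.      0.      0.      1.    ]]
turn [ 0.002  0.215 -0.011] shift now-axes [ 5.56 -0.06 22.73] tgt-axes [ 0.57  0.03 23.39]
[ 0.19906649  0.56761267 -2.69144196]
```

Emit:
drive_tool(moves="0 0.1 -0.006 0 0 0 0;0 0.1 -0.006 0 0 0 0;0 0 0 0 0 2 0;0 0 0 0.1 0 3.5 0;0 0 0 0.1 0 3.5 0;0 0 0 0.1 0 3.5 0;0 0 0 0.1 0 3.5 0;0 0 0 0.1 0 3.5 0;0 0 0 0.1 0 2.5 0;0 0 0 0 0 0 0;0 0 0 0 0 0 0;0 0 0 0 0 0 0")

```text
time: 6.48
tcp_pos: [0.5435, 0.167, 0.1709]
eef_rot: [-0.706, 0.707, -0.034, 0.034]
force: [0.2, 0.7, -3.7]
grip_width: 0.0176
```

Run:
```python
from h import *
print(T().round(4));go(.5475,.171,.175,-.10);print(env.read_state()['force'])
```

```text
[[ 9.953e-01  6.000e-04  9.660e-02  5.435e-01]
 [-9.660e-02 -1.500e-03  9.953e-01  1.670e-01]
 [ 7.000e-04 -1.000e+00 -1.400e-03  1.709e-01]
 [ 0.000e+00  0.000e+00  0.000e+00  1.000e+00]]
turn [0.001 0.003 0.001] shift now-axes [ 0.36 -0.41  0.44] tgt-axes [ 0.35 -0.41  0.44]
[ 0.23009915  0.72117507 -3.66579203]
```

Emit:
drive_tool(moves="0 0 0 0.36 0 0.44 0;0 0 0 0 0 0 0;0 0 0 0 0 0 0")

```text
time: 6.73
tcp_pos: [0.5476, 0.1685, 0.1702]
eef_rot: [-0.705, 0.707, -0.035, 0.035]
force: [-0.5, -0.6, -4.2]
grip_width: 0.0177
```

Run:
```python
from h import *
M=T(); np.save('M2.npy',M); a=save('wrist','w2');print(M.round(4))
cv2.imwrite('pics/w2b.png',cv2.resize(a[60:360,130:430,::-1],(600,600),interpolation=cv2.INTER_CUBIC))
```

```text
[[ 9.950e-01 -5.000e-04  9.960e-02  5.476e-01]
 [-9.960e-02 -2.400e-03  9.950e-01  1.685e-01]
 [-2.000e-04 -1.000e+00 -2.500e-03  1.702e-01]
 [ 0.000e+00  0.000e+00  0.000e+00  1.000e+00]]
```

View pics/w2b.png

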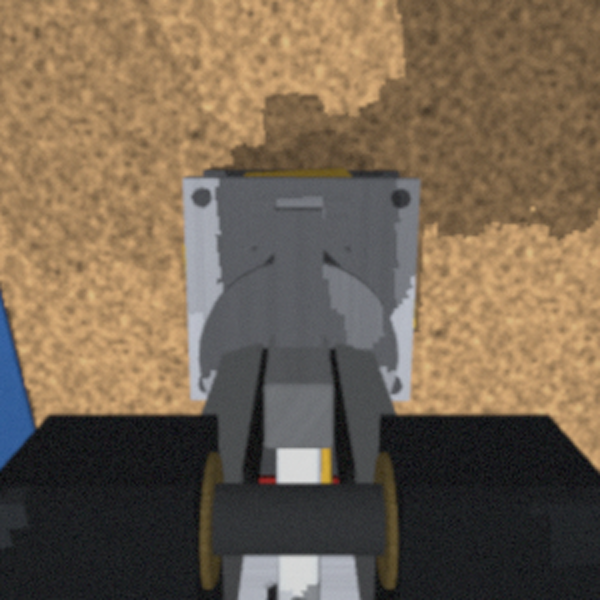

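Crop scale is 2, with offset (130,60). The lock screws are at (202,197), (400,198), (207,385) and (397,385). The key's bar end is at (275–323, 197/209), and the key is centred and parallel to the lock edges.

Run:
```python
from h import *
M=np.load('M2.npy'); I=np.linalg.inv(M); f=lambda u,v,z:(I@np.r_[px2w('wrist',130+u/2-.25,60+v/2-.25,z,M),1])[[0,2]]*1000
S=[f(*p,.071) for p in((202,197),(400,198),(207,385),(397,385))]
print(np.round(S,1),np.mean(S,0).round(1))
zf=M[2,3]-.0818
for v in(197,209):print('barend',f(275,v,zf+.078).round(1),f(323,v,zf+.078).round(1))
print('hub',f(265,347,zf+.108),f(335,347,zf+.108),f(265,382,zf+.108),'collar',f(198,350,zf+.063),f(396,350,zf+.063))
print('hub near lower',f(265,447,zf+.108),f(335,447,zf+.108))
go(.5475,.171,.1,-.1)
```

```text
[[-42.8 -39.8]
 [-42.4  44.2]
 [ 42.1 -40.5]
 [ 42.1  45.8]] [-0.3  2.4]
barend [-51.5  -5.5] [-51.5   7.9]
barend [-48.2  -5.5] [-48.2   7.9]
hub [-17.51371828  -7.24731873] [-17.51448322  10.00989861] [-8.33650931 -7.36190454] collar [ -1.62534982 -31.04722202] [-1.62872949 32.15036675]
hub near lower [ 9.37070155 -7.58299517] [ 9.36423052 10.34630232]
turn [ 0.002  0.    -0.   ] shift now-axes [-0.04  7.02  0.26] tgt-axes [-0.04  7.02  0.25]
```

Emit:
drive_tool(moves="0.002 0 0 -0.08 0 0.14 0;0 0 0 0 0.7 0 0;0 0 0 0 0.7 0 0;0 0 0 0 0.7 0 0;0 0 0 0 0 0 0;0 0 0 0 0 0 0")

```text
time: 7.28
tcp_pos: [0.5469, 0.1681, 0.1469]
eef_rot: [-0.706, 0.706, -0.036, 0.036]
force: [0.1, -0.3, -3.4]
grip_width: 0.0179
```

Run:
```python
from h import *
go(.5471,.1700,.0948,-.1);s=env.read_state();print(s['force'],s['ft_torque'],s['tcp_pos'])
```

```text
turn [ 0.    -0.003 -0.   ] shift now-axes [-0.    5.21  0.19] tgt-axes [-0.    5.21  0.19]
[ 0.11731281 -0.33245557 -3.44371155] [-0.04045911 -0.00448854 -0.03052644] [0.5469144  0.16813609 0.14687698]
```

Emit:
drive_tool(moves="0 0 0 0 0 0.3 0;0 0 0 0 0.6 0.05 0;0 0 0 0 0.6 0 0;0 0 0 0 0.6 0 0;0 0 0 0 0.6 0 0;0 0 0 0 0 0 0")

```text
time: 7.78
tcp_pos: [0.5466, 0.1713, 0.1201]
eef_rot: [-0.706, 0.707, -0.037, 0.036]
force: [-0.2, 1.4, -2.6]
grip_width: 0.0175
```

Run:
```python
from h import *
go(.5471,.1700,.0948,-.1);s=env.read_state();print(s['force'],s['ft_torque'],s['tcp_pos'])
```

```text
turn [ 0.001 -0.003 -0.001] shift now-axes [ 0.07  2.53 -0.12] tgt-axes [ 0.06  2.53 -0.13]
[-0.17842061  1.42715224 -2.62032063] [-0.04979535  0.02523672 -0.06019577] [0.54658898 0.17131279 0.12011114]
```

Emit:
drive_tool(moves="0 0 0 0.05 0.6 -0.1 0;0 0 0 0 0.6 0 0;0 0 0 0 0.6 0 0;0 0 0 0 0.6 0 0;0 0 0 0 0.5 0 0;0 0 0 0 0.5 0 0;0 0 0 0 0 0 0")

```text
time: 8.37
tcp_pos: [0.5522, 0.1698, 0.0878]
eef_rot: [0.707, -0.705, 0.034, -0.039]
force: [-3.2, -1.5, -5.7]
grip_width: 0.0177
```

Run:
```python
from h import *
go(.5471,.1700,.0948,-.1);s=env.read_state();print(s['force'],s['ft_torque'],s['tcp_pos'],s['qpos'].round(3))
```

```text
turn [-0.003 -0.004  0.007] shift now-axes [-0.5  -0.71 -0.04] tgt-axes [-0.51 -0.7  -0.04]
[-3.16728173 -1.53706865 -5.67770019] [-0.4093372   0.98924785  0.01755483] [0.55217548 0.1698472  0.08778053] [-0.705  0.419  0.37   1.955 -0.206  0.796  1.246]
```

Run:
```python
from h import *
M=T(); np.save('M3.npy',M); a=save('wrist','w3');b=save('scene','s3')
A=cv2.resize(a[60:360,130:430,::-1],(400,400),interpolation=cv2.INTER_CUBIC)
B=cv2.resize(b[180:320,240:380,::-1],(400,400),interpolation=cv2.INTER_CUBIC)
cv2.imwrite('pics/c3.png',np.hstack([A,B]))
```

```text
(no output)
```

View pics/c3.png

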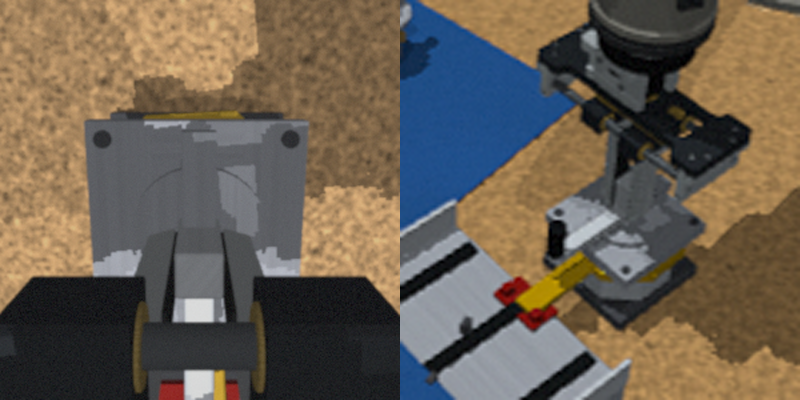

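The collar appears flush on the lock top and the bar is aligned, so the key is home. The fingers slid about 5 mm forward and 7 mm down on the hub. I'll regrip centred, then test the turn.

Emit:
drive_tool(moves="0 0 0 0 0 0 0.4;0 0 0 0 0 0 0.4;0 0 0 -0.5 -0.8 0 0.4;0 0 0.006 0 0 0 0.4;0 0 0 0 0 0 0.4;0 0 0 0 0 0 0;0 0 0 0 0 0 0;0 0 0 0 0 0 0;0 0 0 0 0 0 0;0 0 0 0 0 0 0;0 0 0 0 0 0 0")

```text
time: 9.38
tcp_pos: [0.5469, 0.171, 0.0963]
eef_rot: [0.707, -0.705, 0.036, -0.037]
force: [-0.1, -0.3, 2.0]
grip_width: 0.0178
```

Run:
```python
from h import *
go(.5471,.1700,.0958,-.1);s=env.read_state();print(s['force'],s['ft_torque'],s['tcp_pos'],s['grip_width'])
```

```text
turn [-0.003 -0.004  0.002] shift now-axes [ 0.03  0.05 -0.09] tgt-axes [ 0.03  0.05 -0.09]
[-0.08100889 -0.27434387  2.04242308] [-0.06537443  0.15478391  0.08427386] [0.54687187 0.17095495 0.09628313] 0.0178366362252497
```

Now I'll test the turn, 0.45 rad counterclockwise.

Emit:
drive_tool(moves="0 -0.09 0 0 0.03 0 0;0 -0.09 0 0 0.03 0 0;0 -0.09 0 0 0.03 0 0")

```text
time: 9.63
tcp_pos: [0.5482, 0.1692, 0.0964]
eef_rot: [0.705, -0.704, -0.062, 0.059]
force: [-1.8, -5.6, 9.9]
grip_width: 0.0176
```

```bash
cat > st.py <<'E'
from h import *
s=env.read_state();M=T();print('t',s['time'],'pos',s['tcp_pos'].round(4),'yaw',np.arctan2(M[1,0],M[0,0]).round(3),'tilt',M[2,[0,2]].round(3),'F',s['force'].round(1),'tau',s['ft_torque'].round(2),'w',round(s['grip_width'],4),'q',s['qpos'].round(2))
E
python3 st.py
```

```text
t 9.6333 pos [0.5482 0.1692 0.0964] yaw 0.171 tilt [0.004 0.001] F [-1.8 -5.6  9.9] tau [-1.47  0.46 -0.29] w 0.0176 q [-0.66  0.4   0.31  1.95 -0.16  0.81  1.48]
```

Emit:
drive_tool(moves="0 -0.09 0 0 0.03 0 0;0 -0.09 0 0 0.03 0 0;0 -0.09 0 0 0.03 0 0")

```text
time: 9.88
tcp_pos: [0.5482, 0.1674, 0.0963]
eef_rot: [-0.689, 0.689, 0.159, -0.157]
force: [-1.6, -1.8, 7.5]
grip_width: 0.0178
```

```bash
python3 st.py
```

```text
t 9.8833 pos [0.5482 0.1674 0.0963] yaw 0.452 tilt [ 0.003 -0.001] F [-1.6 -1.8  7.5] tau [-0.33  0.65 -0.26] w 0.0178 q [-0.61  0.39  0.25  1.95 -0.13  0.81  1.73]
```

The grip width stayed at 17.8 mm over 0.55 rad of turn, so the key is turning with the fingers and is the right one. I'll release it and move to the knob, looking on the way.

Emit:
drive_tool(moves="0 0 0 0 0 0 0.5;0 0 0 0 0 0 0.5;0 0 0 0 0 0 0.5;0 0 0 0 -3 0 0.5;0 0 0 0 -2 0 0.5;0 0 0 2 0 0 0.5;0 0 0 3 0 0 0.5;0 0 0 2 0 0 0.5;0 0 0 0 0 0 0.5;0 0 0 0 0 0 0.5")

```text
time: 10.72
tcp_pos: [0.6131, 0.1998, 0.1482]
eef_rot: [0.69, -0.69, -0.155, 0.153]
force: [0.4, -0.2, -0.6]
grip_width: 0.0469
```

```bash
python3 st.py
python3 - <<'E'
from h import *
M=T(); np.save('M4.npy',M); a=save('wrist','w4')
cv2.imwrite('pics/w4b.png',cv2.resize(a[0:400,:,::-1],(800,571),interpolation=cv2.INTER_CUBIC))
go(.6235,.2071,.098,.452)
E
```

```text
t 10.7167 pos [0.6131 0.1998 0.1482] yaw 0.438 tilt [ 0.003 -0.   ] F [ 0.4 -0.2 -0.6] tau [-0.    0.05 -0.03] w 0.0469 q [-0.61  0.44  0.26  1.75 -0.13  0.97  1.71]
turn [ 0.    -0.014  0.003] shift now-axes [1.25 5.02 0.2 ] tgt-axes [1.27 5.01 0.18]
```

View pics/w4b.png

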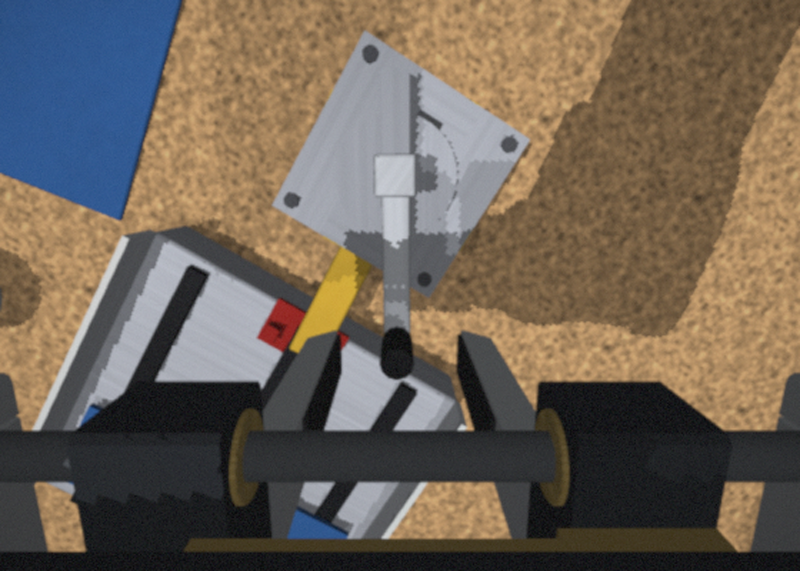

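This confirms it: the crank stands about 0.5 rad counterclockwise of the latch, so this is the right key. The knob top at (397,364) lies between the fingers. The lock screws are at (370,53), (510,145), (291,200) and (424,280), and the hub top is at (394,176).

Run:
```python
from h import *
M=np.load('M4.npy'); f=lambda u,v,z:px2w('wrist',u*.7,v*.7,z,M)
S=[f(*p,.071) for p in((370,53),(510,145),(291,200),(424,280))]; print('lock',np.mean(S,0).round(4))
h=f(394,176,.121);k=f(397,364,.125);print('hub',h.round(4),'knob',k.round(4),np.linalg.norm((k-h)[:2]),np.arctan2(*(k-h)[1::-1]))
go(k[0],k[1],.098,.45)
```

```text
lock [0.5472 0.1706 0.071 ]
hub [0.5499 0.1695 0.121 ] knob [0.6261 0.2064 0.125 ] 0.08459829359680499 0.45196759000019326
turn [ 0.    -0.012  0.003] shift now-axes [1.46 5.02 0.03] tgt-axes [1.47 5.01 0.02]
```

Emit:
drive_tool(moves="0 -0.01 0.003 1.3 0.5 0 0.5;0 0 0 0 1.5 0 0.5;0 0 0 0 1.5 0 0.5;0 0 0 0 1.1 0 0.5;0 0 0 0 0 0 0.5;0 0 0 0 0 0 0.5")

```text
time: 11.27
tcp_pos: [0.6216, 0.2042, 0.1005]
eef_rot: [-0.69, 0.69, 0.155, -0.156]
force: [-0.3, 0.2, -0.8]
grip_width: 0.0469
```

```bash
python3 st.py; python3 -c "
from h import *
go(.625,.2064,.098,.45)"
```

```text
t 11.2667 pos [0.6216 0.2042 0.1005] yaw 0.443 tilt [-0.002  0.   ] F [-0.3  0.2 -0.8] tau [ 0.08 -0.06 -0.01] w 0.0469 q [-0.6   0.51  0.24  1.75 -0.15  0.9   1.73]
turn [-0.    -0.007 -0.002] shift now-axes [0.4  0.25 0.05] tgt-axes [0.4  0.25 0.05]
```

Emit:
drive_tool(moves="0 0 0 0.4 0.2 0.05 0.5;0 0 0 0 0 0 0;0 0 0 0 0 0 0;0 0 0 0 0 0 0;0 0 0 0 0 0 0;0 0 0 0 0 0 0;0 0 0 0 0 0 0")

```text
time: 11.85
tcp_pos: [0.626, 0.2067, 0.1014]
eef_rot: [0.69, -0.69, -0.156, 0.155]
force: [-0.4, -0.1, -1.5]
grip_width: 0.0153
```

```bash
cat > arc.py <<'E'
from h import *
import sys
n=int(sys.argv[1]);st=float(sys.argv[2]);C=np.array([.5475,.1705]);M=T();p=M[:2,3];A=M[:2,[0,2]]
th=np.arctan2(*(p-C)[::-1]);print('theta',th.round(3),'r',np.linalg.norm(p-C).round(4),'z',M[2,3].round(4))
for i in range(n):
    th+=st;q=C+.085*np.array([np.cos(th),np.sin(th)]);print((A.T@(q-p)*100).round(2),end=' ');p=q
print()
E
python3 st.py; python3 arc.py 6 .12
```

```text
t 11.85 pos [0.626  0.2067 0.1014] yaw 0.442 tilt [0.001 0.   ] F [-0.4 -0.1 -1.5] tau [-0.01  0.07 -0.01] w 0.0153 q [-0.6   0.51  0.24  1.74 -0.15  0.9   1.72]
theta 0.432 r 0.0864 z 0.1014
[-0.19  1.02] [-0.17  1.  ] [-0.29  0.98] [-0.41  0.94] [-0.51  0.88] [-0.62  0.81]
```

Emit:
drive_tool(moves="0 0 0 -0.1 0 1 0;0 0 0 -0.17 0 1 0;0 0 0 -0.3 0 1 0;0 0 0 -0.4 0 0.95 0;0 0 0 -0.5 0 0.9 0")

```text
time: 12.27
tcp_pos: [0.597, 0.2406, 0.1026]
eef_rot: [-0.688, 0.693, 0.157, -0.149]
force: [8.1, -9.5, -3.3]
grip_width: 0.0157
```

```bash
python3 st.py; python3 arc.py 6 .12
```

```text
t 12.2667 pos [0.597  0.2406 0.1026] yaw 0.437 tilt [ 0.01  -0.009] F [ 8.1 -9.5 -3.3] tau [-2.65 -2.04  0.21] w 0.0157 q [-0.67  0.48  0.25  1.79 -0.13  0.88  1.64]
theta 0.956 r 0.0858 z 0.1026
[-0.63  0.81] [-0.66  0.78] [-0.74  0.7 ] [-0.82  0.6 ] [-0.89  0.5 ] [-0.94  0.39]
```

Emit:
drive_tool(moves="0.009 0 0.01 -0.65 0.05 0.85 0;0 0 0 -0.7 0.05 0.8 0;0 0 0 -0.75 0 0.7 0;0 0 0 -0.85 0 0.6 0;0 0 0 -0.9 0 0.5 0")

```text
time: 12.68
tcp_pos: [0.5536, 0.255, 0.1039]
eef_rot: [-0.688, 0.693, 0.158, -0.147]
force: [13.1, -2.5, -1.1]
grip_width: 0.0154
```

```bash
python3 st.py; python3 arc.py 7 .12
```

```text
t 12.6833 pos [0.5536 0.255  0.1039] yaw 0.435 tilt [ 0.015 -0.01 ] F [13.1 -2.5 -1.1] tau [-0.69 -3.4   0.24] w 0.0154 q [-0.73  0.43  0.24  1.87 -0.12  0.84  1.57]
theta 1.499 r 0.0847 z 0.1039
[-0.91  0.47] [-0.97  0.33] [-1.    0.21] [-1.02  0.09] [-1.02 -0.03] [-1.01 -0.16] [-0.98 -0.27]
```

Emit:
drive_tool(moves="0.01 0 0.015 -0.93 0.15 0.45 0;0 0 0.003 -0.97 0.1 0.33 0;0 0 0.003 -1 0.1 0.21 0;0 0 0 -1.02 0 0.09 0;0 0 0 -1.02 0 -0.03 0")

```text
time: 13.1
tcp_pos: [0.5142, 0.2486, 0.1055]
eef_rot: [0.69, -0.69, -0.161, 0.145]
force: [12.8, 3.4, -3.7]
grip_width: 0.0151
```

```bash
python3 st.py; python3 arc.py 7 .12
```

```text
t 13.1 pos [0.5142 0.2486 0.1055] yaw 0.436 tilt [ 0.021 -0.004] F [12.8  3.4 -3.7] tau [ 1.   -3.    0.19] w 0.0151 q [-0.76  0.37  0.24  1.96 -0.11  0.81  1.54]
theta 1.974 r 0.0849 z 0.1055
[-1.02 -0.02] [-1.01 -0.15] [-0.98 -0.27] [-0.94 -0.38] [-0.89 -0.49] [-0.83 -0.6 ] [-0.75 -0.69]
```

Emit:
drive_tool(moves="0.004 0 0.02 -1 0.4 -0.02 0;0 0 0.005 -1 0.2 -0.15 0;0 0 0.005 -1 0.1 -0.27 0;0 0 0.003 -0.95 0.1 -0.4 0;0 0 0.003 -0.9 0.1 -0.5 0")

```text
time: 13.52
tcp_pos: [0.4844, 0.2308, 0.1036]
eef_rot: [0.693, -0.686, -0.162, 0.15]
force: [4.6, 14.7, 2.3]
grip_width: 0.0155
```

```bash
python3 st.py; python3 arc.py 7 .12
```

```text
t 13.5167 pos [0.4844 0.2308 0.1036] yaw 0.444 tilt [0.019 0.007] F [ 4.6 14.7  2.3] tau [ 3.77 -0.86  0.2 ] w 0.0155 q [-0.76  0.32  0.24  2.04 -0.11  0.78  1.56]
theta 2.379 r 0.0873 z 0.1036
[-0.85 -0.63] [-0.87 -0.53] [-0.8  -0.63] [-0.72 -0.72] [-0.63 -0.8 ] [-0.53 -0.87] [-0.42 -0.93]
```

Emit:
drive_tool(moves="-0.007 0 0.019 -0.75 0.3 -0.75 0;0 0 0.003 -0.85 0.1 -0.55 0;0 0 0.003 -0.8 0.1 -0.65 0;0 0 0.003 -0.7 0.1 -0.75 0;0 0 0.003 -0.6 0.1 -0.8 0")

```text
time: 13.93
tcp_pos: [0.4676, 0.2063, 0.1031]
eef_rot: [0.695, -0.681, -0.165, 0.158]
force: [-10.2, 22.3, 9.4]
grip_width: 0.0154
```

```bash
python3 st.py; python3 arc.py 4 .08
```

```text
t 13.9333 pos [0.4676 0.2063 0.1031] yaw 0.461 tilt [0.013 0.017] F [-10.2  22.3   9.4] tau [5.68 2.59 0.4 ] w 0.0154 q [-0.73  0.28  0.23  2.09 -0.12  0.77  1.61]
theta 2.721 r 0.0876 z 0.1031
[-0.34 -0.65] [-0.47 -0.49] [-0.43 -0.53] [-0.38 -0.56]
```

Emit:
drive_tool(moves="0 0 0 0 0 0 0;-0.015 0 0.01 -0.35 0.1 -0.65 0;0 0 0 -0.47 0.1 -0.5 0;0 0 0 -0.45 0.1 -0.55 0")

```text
time: 14.27
tcp_pos: [0.463, 0.1981, 0.1029]
eef_rot: [0.693, -0.682, -0.169, 0.161]
force: [0.5, 16.0, 3.1]
grip_width: 0.0154
```

```bash
python3 st.py; python3 arc.py 4 .08
```

```text
t 14.2667 pos [0.463  0.1981 0.1029] yaw 0.471 tilt [0.015 0.011] F [ 0.5 16.   3.1] tau [4.17 0.28 0.28] w 0.0154 q [-0.73  0.27  0.24  2.1  -0.11  0.76  1.62]
theta 2.825 r 0.0889 z 0.1029
[-0.19 -0.77] [-0.42 -0.53] [-0.38 -0.57] [-0.33 -0.59]
```

Emit:
drive_tool(moves="-0.01 0 0.015 -0.3 0 -1.1 0;0 0 0 -0.5 0 -1 0;0 0 0 -0.4 0 -1 0;0 0 0 -0.2 0 -0.8 0")

```text
time: 14.6
tcp_pos: [0.4576, 0.174, 0.1034]
eef_rot: [0.692, -0.68, -0.168, 0.174]
force: [-13.0, 15.3, 3.2]
grip_width: 0.0153
```

```bash
python3 st.py; python3 arc.py 4 .08
```

```text
t 14.6 pos [0.4576 0.174  0.1034] yaw 0.489 tilt [-0.004  0.019] F [-13.   15.3   3.2] tau [4.07 3.32 0.42] w 0.0153 q [-0.69  0.26  0.24  2.12 -0.11  0.78  1.69]
theta 3.102 r 0.09 z 0.1034
[ 0.11 -0.85] [-0.27 -0.62] [-0.22 -0.64] [-0.17 -0.66]
```

Emit:
drive_tool(moves="-0.019 0 -0.004 0.4 0 -0.2 0;0 0 0 0 0 0 0.5;0 0 0 0 0 0 0.5;0 0 0 0 0 0 0.5;0 0 0 0 0 0 0.5;0 0 0 0 -2 0 0.5;0 0 0 0 -3 0 0.5;0 0 0 -2 -3 0 0.5;0 0 0 0 -2 0 0.5;0 0 0 0 0 0 0.5;0 0 0 0 0 0 0.5")

```text
time: 15.52
tcp_pos: [0.438, 0.1689, 0.2072]
eef_rot: [0.687, -0.685, -0.171, 0.175]
force: [-0.1, 0.6, -0.8]
grip_width: 0.0473
```

```bash
python3 st.py
python3 - <<'E'
from h import *
M=T(); np.save('M5.npy',M); a=save('wrist','w5');b=save('top','t5')
A=cv2.resize(a[100:,:,::-1],(700,400),interpolation=cv2.INTER_CUBIC)
cv2.imwrite('pics/w5b.png',cv2.resize(a[:,:,::-1],(800,600),interpolation=cv2.INTER_CUBIC))
E
```

```text
t 15.5167 pos [0.438  0.1689 0.2072] yaw 0.494 tilt [-0.005  0.004] F [-0.1  0.6 -0.8] tau [ 0.04  0.01 -0.  ] w 0.0473 q [-0.74  0.08  0.26  2.06 -0.03  1.01  1.59]
```

View pics/w5b.png

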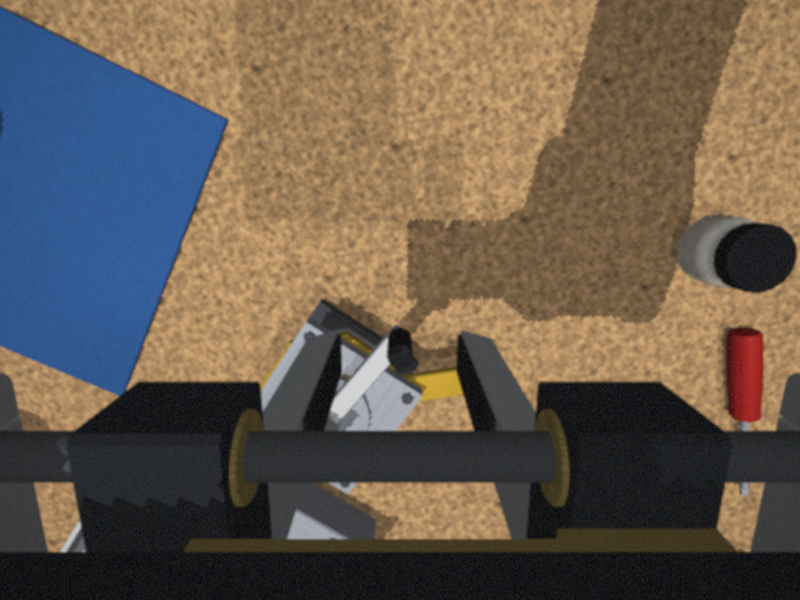

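The latch arm now points right in view, from (415,390) to (460,381). The key bar runs from (335,408) to (395,350), with the knob at about (402,350).

```bash
python3 - <<'E'
from h import *
M=np.load('M5.npy'); f=lambda u,v,z:px2w('wrist',u*.7,v*.7,z,M)
C=np.array([.5475,.1705])
for a,b in(((415,378),(455,370)),((420,401),(462,393))):
    d=f(*b,.057)-f(*a,.057);print('arm dir-lock',np.arctan2(d[1],d[0])+.1)
m=f(462,381,.057);print('arm pt ang-lock',np.arctan2(*(m[:2]-C)[::-1])+.1,m.round(3))
for a,b in(((330,395),(385,340)),((333,418),(393,363))):
    d=f(*b,.091)-f(*a,.091);print('bar dir',np.arctan2(d[1],d[0]))
for v in(338,345,362):
  k=f(402,v,.125 if v<350 else .095);print('knob',k.round(4),np.arctan2(*(k[:2]-C)[::-1]))
for i in (0,):
  go(.465,.179,.21,.49)
E
python3 - <<'E'
import cv2
a=cv2.imread('pics/t5.png')[160:260,190:290]
cv2.imwrite('pics/t5c.png',cv2.resize(a,(500,500),interpolation=cv2.INTER_CUBIC))
E
```

```text
arm dir-lock 2.372974567808144
arm dir-lock 2.365324398494946
arm pt ang-lock 2.3426820464815656 [0.484 0.251 0.057]
bar dir 2.8700129399185816
bar dir 2.8343616160240686
knob [0.4552 0.1824 0.125 ] 3.013033447392008
knob [0.4591 0.1845 0.125 ] 2.984618204166429
knob [0.4787 0.1956 0.095 ] 2.7922047956266836
turn [-0.004  0.004 -0.006] shift now-axes [ 2.86 -0.38 -0.39] tgt-axes [ 2.87 -0.36 -0.38]
```

View pics/t5c.png

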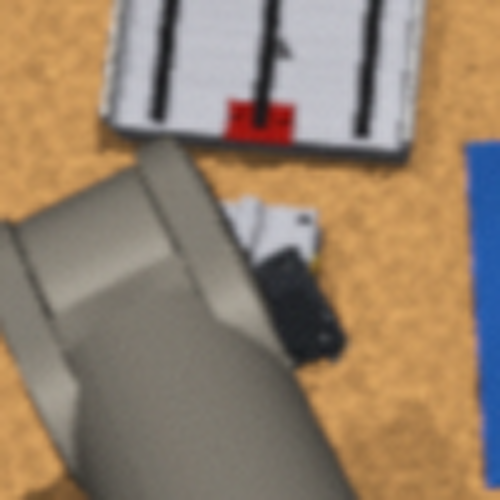

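The top crop is mostly hidden by the arm. From the wrist picture the latch is at about 2.35 rad, so it is open. Next I'll regrip the hub at yaw -0.10, which squares the key with the slot.

Emit:
drive_tool(moves="0 0.1 0 0 0 0 0.5;0 0.1 0 0 0 0 0.5;0 0.1 0 0 0 0 0.5;0 0.1 0 0 0 0 0.5;0 0.1 0 0 0 0 0.5;0 0.09 0 0 0 0 0.5;0 0 0 2.5 0.5 0 0.5;0 0 0 3.5 1 0.4 0.5;0 0 0 3.5 1 0.4 0.5;0 0 0 1.5 0.5 0.2 0.5;0 0 0 0 0 0 0.5;0 0 0 0 0 0 0.5")

```text
time: 16.62
tcp_pos: [0.5486, 0.1627, 0.1585]
eef_rot: [-0.701, 0.71, -0.053, 0.037]
force: [-0.9, -0.4, -0.5]
grip_width: 0.0466
```

```bash
python3 st.py; python3 -c "
from h import *
go(.5475,.1705,.097,-.1)"
```

```text
t 16.6167 pos [0.5486 0.1627 0.1585] yaw -0.127 tilt [-0.021 -0.014] F [-0.9 -0.4 -0.5] tau [ 0.02 -0.04 -0.02] w 0.0466 q [-0.67  0.33  0.33  1.88 -0.13  0.97  1.16]
turn [ 0.014 -0.027 -0.021] shift now-axes [-0.08  6.14  0.85] tgt-axes [-0.19  6.15  0.77]
```

Emit:
drive_tool(moves="0.014 -0.027 -0.021 -0.1 0 0.85 0.5;0 0 0 0 0 0 0.5;0 0 0 0 1 0 0.5;0 0 0 0 1 0 0.5;0 0 0 0 1 0 0.5;0 0 0 0 1 0 0.5;0 0 0 0 1 0 0.5;0 0 0 0 0 0 0.5;0 0 0 0 0 0 0.5")

```text
time: 17.37
tcp_pos: [0.5438, 0.1698, 0.1001]
eef_rot: [-0.705, 0.707, -0.038, 0.033]
force: [-0.4, -0.9, 0.7]
grip_width: 0.0465
```

```bash
python3 st.py; python3 -c "
from h import *
go(.5475,.1705,.097,-.1)"
```

```text
t 17.3667 pos [0.5438 0.1698 0.1001] yaw -0.102 tilt [-0.007 -0.004] F [-0.4 -0.9  0.7] tau [-0.05  0.07 -0.01] w 0.0465 q [-0.66  0.39  0.3   1.95 -0.16  0.83  1.2 ]
turn [ 0.004 -0.002 -0.007] shift now-axes [0.37 0.3  0.11] tgt-axes [0.36 0.31 0.11]
```

Emit:
drive_tool(moves="0.004 0 -0.007 0.4 0.2 0.1 0.5;0 0 0 0 0 0 0.5;0 0 0 0 0 0 0;0 0 0 0 0 0 0;0 0 0 0 0 0 0;0 0 0 0 0 0 0;0 0 0 0 0 0 0;0 0 0 0 0 0 0;0 0 0 0 0 0 0")

```text
time: 18.12
tcp_pos: [0.5492, 0.169, 0.0991]
eef_rot: [0.706, -0.706, 0.036, -0.037]
force: [1.2, 0.9, -2.8]
grip_width: 0.0184
```

```bash
python3 st.py
```

```text
t 18.1167 pos [0.5492 0.169  0.0991] yaw -0.104 tilt [0.002 0.   ] F [ 1.2  0.9 -2.8] tau [ 0.1  -0.13 -0.21] w 0.0184 q [-0.66  0.39  0.31  1.95 -0.16  0.82  1.2 ]
```

Emit:
drive_tool(moves="0 0 0 0 -0.7 0 0;0 0 0 0 -0.7 0 0;0 0 0 0 -0.7 0 0")

```text
time: 18.37
tcp_pos: [0.5477, 0.1691, 0.1198]
eef_rot: [-0.706, 0.707, -0.037, 0.036]
force: [0.3, 0.1, -2.5]
grip_width: 0.0182
```

```bash
python3 st.py
```

```text
t 18.3667 pos [0.5477 0.1691 0.1198] yaw -0.103 tilt [-0.001 -0.001] F [ 0.3  0.1 -2.5] tau [-0.    0.04 -0.01] w 0.0182 q [-0.66  0.37  0.31  1.93 -0.14  0.87  1.19]
```

Emit:
drive_tool(moves="0 0 0 0 -1 0 0;0 0 0 0 -1.5 0 0;0 0 0 0 -2 0 0;0 0 0 0 -1.5 0 0;0 0 0 0 0 0 0;0 0 0 0 0 0 0")

```text
time: 18.87
tcp_pos: [0.5485, 0.1698, 0.1888]
eef_rot: [0.707, -0.706, 0.035, -0.037]
force: [-0.5, 0.1, -4.0]
grip_width: 0.0183
```

```bash
python3 st.py
python3 - <<'E'
from h import *
go(.5215,-.06,.18,-.1)
M=T(); np.save('M6.npy',M); a=save('wrist','w6');b=save('scene','s6')
A=cv2.resize(a[60:360,130:430,::-1],(400,400),interpolation=cv2.INTER_CUBIC)
B=cv2.resize(b[180:320,240:380,::-1],(400,400),interpolation=cv2.INTER_CUBIC)
cv2.imwrite('pics/c6.png',np.hstack([A,B]))
E
```

```text
t 18.8667 pos [0.5485 0.1698 0.1888] yaw -0.102 tilt [0.003 0.002] F [-0.5  0.1 -4. ] tau [ 0.05  0.08 -0.02] w 0.0183 q [-0.69  0.28  0.33  1.87 -0.11  1.    1.16]
turn [-0.002 -0.002  0.003] shift now-axes [ -0.35   0.84 -23.13] tgt-axes [ -0.39   0.88 -23.13]
```

View pics/c6.png

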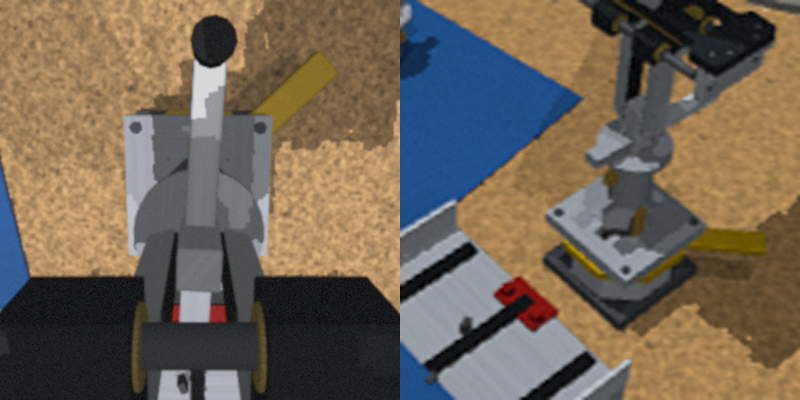

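The key is clear of the lock, held by the hub with the knob towards the robot. The latch arm is swung well open, with its tip at (325,65) in the left crop. I'll carry the key back to its place on the mat.

Emit:
drive_tool(moves="0 0 0 0 0 -2 0;0 0 0 0 0 -3.2 0;0 0 0 0 0 -3.4 0;0 0 0 0 0 -3.4 0;0 0 0 0 0 -3.4 0;0 0 0 0 0 -3.4 0;0 0 0 0 0 -2.5 0;0 0 0 0 0 -1 0;0 0 0 0 0 0 0;0 0 0 0 0 0 0")

```text
time: 19.8
tcp_pos: [0.5196, -0.0601, 0.1788]
eef_rot: [-0.705, 0.707, -0.038, 0.031]
force: [0.0, 0.8, -4.3]
grip_width: 0.0181
```

```bash
python3 st.py
python3 - <<'E'
from h import *
go(.5215,-.06,.0905,-.1)
M=np.load('M6.npy'); f=lambda u,v:px2w('wrist',130+u*.75,60+v*.75,.057,M)
for a,b in(((258,112),(318,54)),((275,128),(337,70))):
    d=f(*b)-f(*a);print('arm-lock',np.arctan2(d[1],d[0])+.1)
t=f(327,62)[:2]-[.5475,.1705];print(np.arctan2(t[1],t[0])+.1,np.linalg.norm(t))
E
```

```text
t 19.8 pos [ 0.5196 -0.0601  0.1788] yaw -0.098 tilt [-0.01  -0.003] F [ 0.   0.8 -4.3] tau [ 0.08 -0.05 -0.01] w 0.0181 q [-0.39  0.22  0.45  1.99 -0.11  0.97  1.58]
turn [ 0.003  0.002 -0.01 ] shift now-axes [0.28 8.83 0.06] tgt-axes [0.19 8.83 0.03]
arm-lock 2.3437744104874008
arm-lock 2.335638598286288
2.3346132023671116 0.12307473169232148
```

Latch ≈ 2.34 rad. Lowering the key now.

Emit:
drive_tool(moves="0.003 0 -0.01 0.2 1.5 0 0;0 0 0 0 1.5 0 0;0 0 0 0 1.5 0 0;0 0 0 0 1.5 0 0;0 0 0 0 1 0 0;0 0 0 0 0.5 0 0;0 0 0 0 0 0 0;0 0 0 0 0 0 0")

```text
time: 20.47
tcp_pos: [0.5226, -0.0503, 0.0985]
eef_rot: [0.707, -0.706, 0.032, -0.03]
force: [-0.3, -0.8, -2.9]
grip_width: 0.0177
```

```bash
python3 st.py;python3 -c "
from h import *
go(.5215,-.06,.0905,-.1)"
```

```text
t 20.4667 pos [ 0.5226 -0.0503  0.0985] yaw -0.087 tilt [-0.002  0.002] F [-0.3 -0.8 -2.9] tau [ 0.04 -0.04 -0.01] w 0.0177 q [-0.37  0.33  0.41  2.06 -0.19  0.79  1.64]
turn [-0.002  0.013 -0.002] shift now-axes [-0.03  0.8  -0.98] tgt-axes [-0.02  0.8  -0.98]
```

Emit:
drive_tool(moves="0 0 0 0 0.2 -0.8 0;0 0 0 0 0.3 0 0;0 0 0 0 0.2 0 0;0 0 0 0 0 0 0;0 0 0 0 0 0 0")

```text
time: 20.88
tcp_pos: [0.5234, -0.0589, 0.093]
eef_rot: [0.707, -0.706, 0.03, -0.031]
force: [-0.7, -0.0, -3.2]
grip_width: 0.0178
```

```bash
python3 st.py
```

```text
t 20.8833 pos [ 0.5234 -0.0589  0.093 ] yaw -0.087 tilt [0.001 0.002] F [-0.7 -0.  -3.2] tau [ 0.05  0.01 -0.06] w 0.0178 q [-0.35  0.34  0.41  2.06 -0.2   0.77  1.66]
```

Emit:
drive_tool(moves="0 0 0 0 0.2 0 0;0 0 0 0 0.1 0 0;0 0 0 0 0 0 0")

```text
time: 21.13
tcp_pos: [0.5237, -0.059, 0.0902]
eef_rot: [0.707, -0.706, 0.03, -0.032]
force: [-1.0, 0.7, -3.9]
grip_width: 0.0175
```

```bash
python3 st.py
```

```text
t 21.1333 pos [ 0.5237 -0.059   0.0902] yaw -0.088 tilt [0.002 0.003] F [-1.   0.7 -3.9] tau [ 0.05 -0.05  0.02] w 0.0175 q [-0.35  0.35  0.41  2.06 -0.2   0.77  1.67]
```

Emit:
drive_tool(moves="0 0 0 0 0.1 0 0;0 0 0 0 0.1 0 0;0 0 0 0 0 0 0")

```text
time: 21.38
tcp_pos: [0.5254, -0.0588, 0.0902]
eef_rot: [0.708, -0.705, 0.029, -0.033]
force: [-0.3, -0.0, -3.8]
grip_width: 0.0175
```

```bash
python3 st.py
```

```text
t 21.3833 pos [ 0.5254 -0.0588  0.0902] yaw -0.088 tilt [0.006 0.004] F [-0.3 -0.  -3.8] tau [-0.04 -0.09  0.03] w 0.0175 q [-0.34  0.35  0.41  2.06 -0.2   0.76  1.67]
```

Emit:
drive_tool(moves="-0.004 0 0.006 -0.1 0.2 0 0;0 0 0 0 0 0 0;0 0 0 0 0 0 0")

```text
time: 21.63
tcp_pos: [0.5267, -0.0587, 0.0902]
eef_rot: [0.707, -0.706, 0.03, -0.032]
force: [0.1, 0.3, -4.4]
grip_width: 0.0181
```

```bash
python3 st.py
```

```text
t 21.6333 pos [ 0.5267 -0.0587  0.0902] yaw -0.088 tilt [0.004 0.001] F [ 0.1  0.3 -4.4] tau [ 0.02  0.01 -0.03] w 0.0181 q [-0.35  0.35  0.41  2.06 -0.2   0.77  1.66]
```

Emit:
drive_tool(moves="0 0 0 -0.3 0.4 0 0;0 0 0 0 0 0 0")

```text
time: 21.8
tcp_pos: [0.5267, -0.0585, 0.0882]
eef_rot: [0.707, -0.706, 0.028, -0.034]
force: [-1.0, -0.3, -2.7]
grip_width: 0.0177
```

```bash
python3 st.py
```

```text
t 21.8 pos [ 0.5267 -0.0585  0.0882] yaw -0.088 tilt [0.01  0.001] F [-1.  -0.3 -2.7] tau [0.04 0.04 0.02] w 0.0177 q [-0.35  0.35  0.41  2.06 -0.2   0.76  1.67]
```

Emit:
drive_tool(moves="0 0 0.01 -0.3 0.3 0 0;0 0 0 0 0 0 0;0 0 0 0 0 0 0")

```text
time: 22.05
tcp_pos: [0.5267, -0.0583, 0.087]
eef_rot: [0.707, -0.706, 0.029, -0.033]
force: [-0.9, 0.7, -3.3]
grip_width: 0.0179
```

```bash
python3 st.py
```

```text
t 22.05 pos [ 0.5267 -0.0583  0.087 ] yaw -0.088 tilt [0.005 0.002] F [-0.9  0.7 -3.3] tau [ 0.03  0.05 -0.01] w 0.0179 q [-0.34  0.35  0.4   2.06 -0.2   0.76  1.67]
```

Emit:
drive_tool(moves="0 0 0 0 0.4 0 0;0 0 0 0 0 0 0;0 0 0 0 0 0 0")

```text
time: 22.3
tcp_pos: [0.5286, -0.0585, 0.0843]
eef_rot: [0.707, -0.706, 0.028, -0.034]
force: [-0.9, 1.2, -3.1]
grip_width: 0.0176
```

```bash
python3 st.py
```

```text
t 22.3 pos [ 0.5286 -0.0585  0.0843] yaw -0.088 tilt [0.008 0.003] F [-0.9  1.2 -3.1] tau [0.   0.01 0.  ] w 0.0176 q [-0.34  0.36  0.4   2.06 -0.21  0.75  1.67]
```

Emit:
drive_tool(moves="0 0 0.008 -0.3 0.3 0 0;0 0 0 0 0 0 0;0 0 0 0 0 0 0")

```text
time: 22.55
tcp_pos: [0.5279, -0.0583, 0.0827]
eef_rot: [0.708, -0.705, 0.03, -0.033]
force: [0.0, -0.1, -3.6]
grip_width: 0.0178
```

```bash
python3 st.py
```

```text
t 22.55 pos [ 0.5279 -0.0583  0.0827] yaw -0.088 tilt [0.004 0.003] F [ 0.  -0.1 -3.6] tau [-0.03 -0.04 -0.02] w 0.0178 q [-0.34  0.36  0.4   2.06 -0.21  0.75  1.67]
```

Emit:
drive_tool(moves="0 0 0 -0.2 0.3 0 0;0 0 0 0 0 0 0;0 0 0 0 0 0 0")

```text
time: 22.8
tcp_pos: [0.5281, -0.0583, 0.0812]
eef_rot: [0.708, -0.705, 0.028, -0.034]
force: [-0.3, -0.3, -1.3]
grip_width: 0.0179
```

```bash
python3 st.py; python3 -c "
from h import *
np.save('M7.npy',T()); b=save('wrist','w7'); c=save('scene','s7')
B=cv2.resize(c[150:250,190:290,::-1],(400,400),interpolation=cv2.INTER_CUBIC)
A=cv2.resize(b[60:360,130:430,::-1],(400,400),interpolation=cv2.INTER_CUBIC)
cv2.imwrite('pics/c7.png',np.hstack([A,B]))"
```

```text
t 22.8 pos [ 0.5281 -0.0583  0.0812] yaw -0.088 tilt [0.009 0.004] F [-0.3 -0.3 -1.3] tau [ 0.05 -0.07  0.05] w 0.0179 q [-0.34  0.36  0.4   2.06 -0.21  0.74  1.67]
```

View pics/c7.png

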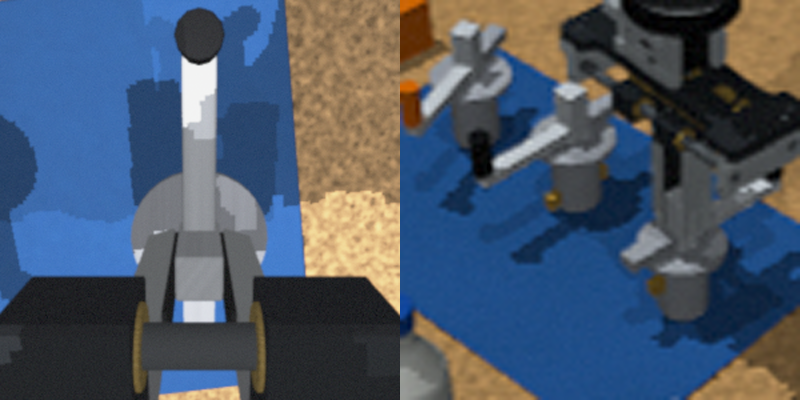

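The right key is on the mat, making light contact (force z rose to -1.3 N), upright. But contact came about 9 mm lower than my grip height predicted. That means the key may have ridden up in the lock near the end of winding, so step 2 ("home with latch open") may not have been met. I'll reinsert it fully home while the latch stands open.

Emit:
drive_tool(moves="0 0 0 0 -2 0 0;0 0 0 0 -3 0 0;0 0 0 0 -3 0 0;0 0 0 0 -1.5 0 0;0 0.01 0 0 0 2 0;0 0 0 0.1 0 3.4 0;0 0 0 0.1 0 3.4 0;0 0 0 0.1 0 3.4 0;0 0 0 0.1 0 3.4 0;0 0 0 0.1 0 3.4 0;0 0 0 0 0 2 0;0 0 0 0 0 0 0")

```text
time: 23.9
tcp_pos: [0.545, 0.1566, 0.1726]
eef_rot: [-0.706, 0.707, -0.04, 0.034]
force: [-0.4, -0.0, -3.1]
grip_width: 0.0173
```

```bash
python3 st.py;python3 -c "
from h import *
go(.549,.169,.16,-.1)"
```

```text
t 23.9 pos [0.545  0.1566 0.1726] yaw -0.104 tilt [-0.009 -0.002] F [-0.4 -0.  -3.1] tau [ 0.12 -0.01  0.01] w 0.0173 q [-0.67  0.3   0.34  1.89 -0.12  0.98  1.19]
turn [ 0.002 -0.004 -0.009] shift now-axes [0.28 1.25 1.28] tgt-axes [0.27 1.26 1.27]
```

Emit:
drive_tool(moves="0.002 0 -0.009 0.3 0 1.35 0;0 0 0 0 0 0 0;0 0 0 0 0 0 0;0 0 0 0 0.6 0 0;0 0 0 0 0.6 0 0;0 0 0 0 0.6 0 0;0 0 0 0 0.3 0 0;0 0 0 0 0 0 0;0 0 0 0 0 0 0")

```text
time: 24.65
tcp_pos: [0.5473, 0.1687, 0.1456]
eef_rot: [-0.705, 0.707, -0.039, 0.036]
force: [0.5, 0.2, -3.7]
grip_width: 0.0179
```

```bash
python3 st.py;python3 - <<'E'
from h import *
go(.549,.169,.09,-.1)
np.save('M8.npy',T()); save('wrist','w8')
E
```

```text
t 24.65 pos [0.5473 0.1687 0.1456] yaw -0.106 tilt [-0.005 -0.004] F [ 0.5  0.2 -3.7] tau [-0.    0.02 -0.03] w 0.0179 q [-0.68  0.34  0.33  1.91 -0.13  0.92  1.18]
turn [ 0.004 -0.006 -0.005] shift now-axes [0.19 5.55 0.07] tgt-axes [0.17 5.56 0.04]
```

Foot at ≈ 0.068, just entering. Going down in small steps.

Emit:
drive_tool(moves="0.004 -0.005 -0.005 0.2 0.5 0.1 0;0 0 0 0 0.6 0 0;0 0 0 0 0.6 0 0;0 0 0 0 0.6 0 0;0 0 0 0 0 0 0")

```text
time: 25.12
tcp_pos: [0.5497, 0.1692, 0.1208]
eef_rot: [0.706, -0.706, 0.035, -0.036]
force: [-0.3, 0.0, -3.4]
grip_width: 0.0178
```

```bash
python3 st.py;python3 - <<'E'
from h import *
go(.549,.169,.09,-.1)
E
```

```text
t 25.1167 pos [0.5497 0.1692 0.1208] yaw -0.101 tilt [0.001 0.001] F [-0.3  0.  -3.4] tau [0.01 0.09 0.  ] w 0.0178 q [-0.67  0.37  0.32  1.93 -0.15  0.87  1.2 ]
turn [-0.001 -0.001  0.001] shift now-axes [-0.07  3.08 -0.03] tgt-axes [-0.07  3.08 -0.03]
```

Emit:
drive_tool(moves="0 0 0 -0.1 0.6 0 0;0 0 0 0 0.6 0 0;0 0 0 0 0.6 0 0;0 0 0 -0.1 0.6 0 0;0 0 0 0 0 0 0")

```text
time: 25.53
tcp_pos: [0.5497, 0.1703, 0.0969]
eef_rot: [0.707, -0.705, 0.034, -0.037]
force: [-0.9, 2.2, -5.6]
grip_width: 0.0175
```

```bash
python3 st.py
```

```text
t 25.5333 pos [0.5497 0.1703 0.0969] yaw -0.101 tilt [0.005 0.003] F [-0.9  2.2 -5.6] tau [ 0.8   0.45 -0.1 ] w 0.0175 q [-0.66  0.4   0.31  1.95 -0.16  0.81  1.21]
```

Emit:
drive_tool(moves="0 0 0.002 -0.2 0.4 0 0;0 0 0 -0.1 0.4 0 0;0 0 0 0 0.3 0 0;0 0 0 0 0 0 0")

```text
time: 25.87
tcp_pos: [0.5499, 0.1706, 0.0907]
eef_rot: [0.709, -0.704, 0.033, -0.039]
force: [-4.7, -0.7, -3.3]
grip_width: 0.0176
```

```bash
python3 st.py
```

```text
t 25.8667 pos [0.5499 0.1706 0.0907] yaw -0.103 tilt [0.008 0.007] F [-4.7 -0.7 -3.3] tau [-0.2   1.28 -0.  ] w 0.0176 q [-0.66  0.4   0.31  1.96 -0.17  0.79  1.21]
```

Emit:
drive_tool(moves="-0.005 0 0.008 -0.3 0.5 0 0;0 0 0 -0.1 0.5 0 0;0 0 0 0 0.5 0 0;0 0 0 0 0.3 0 0")

```text
time: 26.2
tcp_pos: [0.55, 0.1707, 0.0835]
eef_rot: [0.709, -0.703, 0.035, -0.04]
force: [-26.4, -7.5, 60.4]
grip_width: 0.0177
```

```bash
python3 st.py
```

```text
t 26.2 pos [0.55   0.1707 0.0835] yaw -0.106 tilt [0.006 0.009] F [-26.4  -7.5  60.4] tau [-1.97  6.58  0.04] w 0.0177 q [-0.65  0.41  0.3   1.96 -0.18  0.78  1.22]
```

The push force reached 60 N against the bottom stop, so the key is home. I'll release it, let it rest there, and regrip at a known height.

Emit:
drive_tool(moves="0 0 0 0 -0.3 0 0;0 0 0 0 0 0 0.3;0 0 0 0 0 0 0.3;0 0 0 0 0 0 0.3;-0.008 0 0.007 -0.25 -1 0 0.3;0 0 0 0 0 0 0.3;0 0 0 0 0 0 0.3")

```text
time: 26.78
tcp_pos: [0.5478, 0.171, 0.0962]
eef_rot: [0.707, -0.705, 0.037, -0.037]
force: [0.1, -0.4, -0.4]
grip_width: 0.0281
```

```bash
python3 st.py;python3 - <<'E'
from h import *
go(.548,.1703,.097,-.1)
save('scene','s9')
E
```

```text
t 26.7833 pos [0.5478 0.171  0.0962] yaw -0.106 tilt [-0.     0.002] F [ 0.1 -0.4 -0.4] tau [ 0.01 -0.02 -0.02] w 0.0281 q [-0.66  0.4   0.31  1.95 -0.17  0.82  1.2 ]
turn [-0.002 -0.006 -0.   ] shift now-axes [ 0.03 -0.08 -0.07] tgt-axes [ 0.03 -0.08 -0.07]
```

Emit:
drive_tool(moves="0 0 0 0 0 0 0;0 0 0 0 0 0 0;0 0 0 0 0 0 0;0 0 0 0 0 0 0;0 0 0 0 0 0 0;0 0 0 0 -0.7 0 0;0 0 0 0 -0.7 0 0;0 0 0 0 -1 0 0;0 0 0 0 -1.5 0 0;0 0 0 0 -2 0 0;0 0 0 0 -2 0 0;0 0 0 0 -1 0 0")

```text
time: 27.83
tcp_pos: [0.5453, 0.169, 0.1875]
eef_rot: [-0.706, 0.707, -0.04, 0.036]
force: [0.9, -0.6, -3.5]
grip_width: 0.0182
```

```bash
python3 st.py
```

```text
t 27.8333 pos [0.5453 0.169  0.1875] yaw -0.107 tilt [-0.006 -0.002] F [ 0.9 -0.6 -3.5] tau [ 0.05 -0.13  0.03] w 0.0182 q [-0.69  0.29  0.34  1.87 -0.11  1.01  1.16]
```

Foot at ≈ 0.104, clear of the lock. I'll carry it back to the mat.

Emit:
drive_tool(moves="0 0 -0.006 0 0 -2 0;0 0 0 0 0 -3.2 0;0 0 0 0 0 -3.4 0;0 0 0 0 0 -3.4 0;0 0 0 0 0 -3.4 0;0 0 0 0 0 -3.4 0;0 0 0 0 0 -2.5 0;0 0 0 0 0 -1 0;0 0 0 0 0 0 0;0 0 0 0 1.5 0 0;0 0 0 0 2 0 0;0 0 0 0 2 0 0")

```text
time: 28.83
tcp_pos: [0.5245, -0.0587, 0.1417]
eef_rot: [0.708, -0.704, 0.031, -0.042]
force: [0.4, 1.0, -4.1]
grip_width: 0.0178
```

Emit:
drive_tool(moves="0 0 0 0 1.3 0 0;0 0 0 0 0 0 0;0 0 0 0 0 0 0")

```text
time: 29.08
tcp_pos: [0.5232, -0.0553, 0.1252]
eef_rot: [0.708, -0.704, 0.032, -0.039]
force: [0.2, 0.3, -3.0]
grip_width: 0.0177
```

```bash
python3 st.py;python3 - <<'E'
from h import *
go(.5215,-.06,.0872,-.1)
E
```

```text
t 29.0833 pos [ 0.5232 -0.0553  0.1252] yaw -0.1 tilt [0.009 0.006] F [ 0.2  0.3 -3. ] tau [-0.03 -0.05  0.02] w 0.0177 q [-0.38  0.29  0.44  2.04 -0.17  0.83  1.62]
turn [-0.006 -0.     0.009] shift now-axes [-0.16  3.8  -0.51] tgt-axes [-0.12  3.8  -0.49]
```

Emit:
drive_tool(moves="-0.006 0 0.009 -0.15 0.8 -0.5 0;0 0 0 0 1 0 0;0 0 0 0 1 0 0;0 0 0 0 0.4 0 0;0 0 0 0 0 0 0;0 0 0 0 0 0 0")

```text
time: 29.58
tcp_pos: [0.5227, -0.0587, 0.0922]
eef_rot: [0.706, -0.706, 0.034, -0.035]
force: [-0.2, 0.1, -3.4]
grip_width: 0.0178
```

```bash
python3 st.py
```

```text
t 29.5833 pos [ 0.5227 -0.0587  0.0922] yaw -0.098 tilt [0.002 0.   ] F [-0.2  0.1 -3.4] tau [ 0.01  0.04 -0.07] w 0.0178 q [-0.36  0.34  0.42  2.06 -0.2   0.77  1.66]
```

Emit:
drive_tool(moves="0 0 0.002 -0.05 0.4 0 0;0 0 0 0 0 0 0;0 0 0 0 0 0 0")

```text
time: 29.83
tcp_pos: [0.5225, -0.0587, 0.0882]
eef_rot: [0.706, -0.706, 0.035, -0.035]
force: [0.1, -0.4, -4.0]
grip_width: 0.0177
```

```bash
python3 st.py
```

```text
t 29.8333 pos [ 0.5225 -0.0587  0.0882] yaw -0.098 tilt [0. 0.] F [ 0.1 -0.4 -4. ] tau [-0.04  0.03  0.02] w 0.0177 q [-0.36  0.35  0.42  2.07 -0.2   0.76  1.66]
```

Emit:
drive_tool(moves="0 0 0.003 -0.05 0.2 0 0;0 0 0 0 0 0 0;0 0 0 0 0 0 0")

```text
time: 30.08
tcp_pos: [0.5223, -0.0587, 0.0865]
eef_rot: [0.707, -0.706, 0.036, -0.034]
force: [-0.5, -0.0, -3.0]
grip_width: 0.0178
```

```bash
python3 st.py
```

```text
t 30.0833 pos [ 0.5223 -0.0587  0.0865] yaw -0.098 tilt [-0.002  0.001] F [-0.5 -0.  -3. ] tau [-0.   -0.01 -0.02] w 0.0178 q [-0.36  0.35  0.42  2.06 -0.21  0.76  1.66]
```

Emit:
drive_tool(moves="0 0 0 0 0.2 0 0;0 0 0 0 0 0 0;0 0 0 0 0 0 0")

```text
time: 30.33
tcp_pos: [0.5225, -0.0586, 0.0845]
eef_rot: [0.707, -0.706, 0.035, -0.034]
force: [-1.0, 0.2, -4.0]
grip_width: 0.0179
```

```bash
python3 st.py
```

```text
t 30.3333 pos [ 0.5225 -0.0586  0.0845] yaw -0.098 tilt [-0.002  0.001] F [-1.   0.2 -4. ] tau [0.02 0.03 0.02] w 0.0179 q [-0.36  0.36  0.42  2.07 -0.21  0.76  1.66]
```

Emit:
drive_tool(moves="0 0 0 0 0.2 0 0;0 0 0 0 0 0 0;0 0 0 0 0 0 0")

```text
time: 30.58
tcp_pos: [0.5225, -0.0586, 0.0824]
eef_rot: [0.707, -0.706, 0.035, -0.034]
force: [0.4, -0.5, -4.1]
grip_width: 0.0175
```

```bash
python3 st.py
```

```text
t 30.5833 pos [ 0.5225 -0.0586  0.0824] yaw -0.098 tilt [-0.002  0.001] F [ 0.4 -0.5 -4.1] tau [-0.02  0.03 -0.01] w 0.0175 q [-0.35  0.36  0.42  2.07 -0.21  0.75  1.67]
```

The force only jumped to 60 N below TCP z ≈ 0.090, which matches home for the earlier grip offset. So the key did bottom out with the latch open, and my 3 mm pull before release then raised it a little. Lowering continues.

Emit:
drive_tool(moves="0 0 0 0 0.2 0 0;0 0 0 0 0 0 0;0 0 0 0 0 0 0")

```text
time: 30.83
tcp_pos: [0.5225, -0.0586, 0.0801]
eef_rot: [0.707, -0.706, 0.035, -0.034]
force: [0.2, -0.2, -4.2]
grip_width: 0.0179
```

```bash
python3 st.py
```

```text
t 30.8333 pos [ 0.5225 -0.0586  0.0801] yaw -0.098 tilt [-0.002  0.001] F [ 0.2 -0.2 -4.2] tau [ 0.04 -0.04 -0.04] w 0.0179 q [-0.35  0.36  0.41  2.07 -0.21  0.75  1.67]
```

Emit:
drive_tool(moves="0 0 0 0 0.2 0 0;0 0 0 0 0 0 0;0 0 0 0 0 0 0")

```text
time: 31.08
tcp_pos: [0.5233, -0.0587, 0.079]
eef_rot: [0.707, -0.706, 0.035, -0.035]
force: [-0.9, 0.3, 0.4]
grip_width: 0.0178
```

```bash
python3 st.py
```

```text
t 31.0833 pos [ 0.5233 -0.0587  0.079 ] yaw -0.099 tilt [-0.     0.001] F [-0.9  0.3  0.4] tau [ 0.04  0.52 -0.02] w 0.0178 q [-0.35  0.37  0.41  2.07 -0.22  0.75  1.67]
```

Emit:
drive_tool(moves="0 0 0 0 0.2 0 0;0 0 0 0 0 0 0;0 0 0 0 0 0 0")

```text
time: 31.33
tcp_pos: [0.5252, -0.0589, 0.0787]
eef_rot: [0.707, -0.706, 0.034, -0.036]
force: [-0.8, -0.4, -2.4]
grip_width: 0.0177
```

```bash
python3 st.py
```

```text
t 31.3333 pos [ 0.5252 -0.0589  0.0787] yaw -0.099 tilt [0.004 0.002] F [-0.8 -0.4 -2.4] tau [-0.    0.16  0.05] w 0.0177 q [-0.35  0.37  0.41  2.07 -0.22  0.74  1.67]
```

Run:
```python
import re
from h import *
p=env.camera_params('scene');W=np.linalg.inv(np.array(p['world_from_camera']))
def pr(X):
    c=W@np.r_[X,1];return np.array([p['cx']+p['fx']*c[0]/-c[2],p['cy']-p['fy']*c[1]/-c[2]])
out=[]
for n,ya in(('s3',-.1),('s9',-.1+np.pi)):
    im=cv2.imread(f'pics/{n}.png');x0,y0,s=280,215,5
    B=cv2.resize(im[y0:y0+80,x0:x0+80],None,fx=s,fy=s,interpolation=cv2.INTER_CUBIC)
    for dz,col in((0,(0,255,0)),(.008,(0,0,255))):
        a=np.linspace(0,2*np.pi,60)
        for z,r in((.076,.032),):
            q=np.array([(pr([.5475+r*np.cos(t),.1705+r*np.sin(t),z+dz])-[x0,y0])*s for t in a]).astype(int);cv2.polylines(B,[q],True,col,1)
        k=(pr([.5475+.085*np.cos(ya),.1705+.085*np.sin(ya),.125+dz])-[x0,y0])*s; cv2.circle(B,tuple(int(v) for v in k),3,col,-1)
    out.append(B)
cv2.imwrite('pics/cmp.png',np.hstack(out))
```

```text
(no output)
```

View pics/cmp.png

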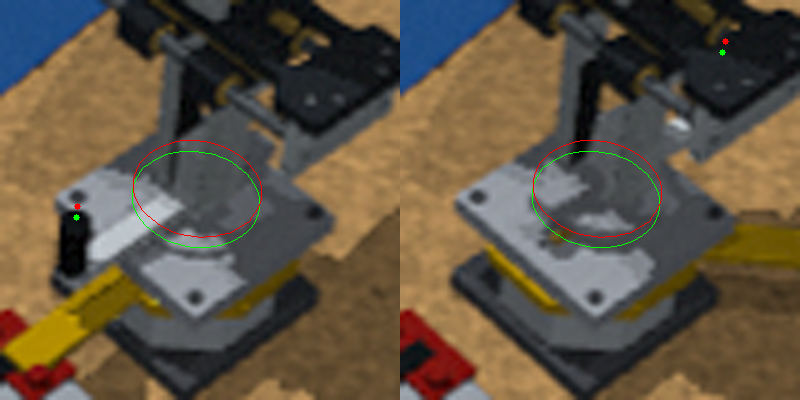

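In the right-hand crop (second insertion, after release) the brass lug shows at about (558,238), so the key stood some 8 mm high there. The 60 N was probably the fingertips on the collar, with the lug sitting on the latch's drive. I'll make one more home push, yawed slightly clockwise within the slot play so the lug clears the drive.

Emit:
drive_tool(moves="0 0 0.004 0 -2 0 0;0 0 0 0 -3 0 0;0 0 0 0 -3 0 0;0 0 0 0 -1.5 0 0;0 0.02 0 0 0 2 0;0 0.02 0 0.1 0 3.4 0;0 0 0 0.2 0 3.4 0;0 0 0 0.2 0 3.4 0;0 0 0 0.2 0 3.4 0;0 0 0 0.2 0 3.4 0;0 0 0 0 0 3 0;0 0 0 0 0 0 0")

```text
time: 32.33
tcp_pos: [0.5637, 0.1651, 0.176]
eef_rot: [0.706, -0.704, 0.053, -0.052]
force: [-0.0, 0.3, -4.0]
grip_width: 0.0177
```

Emit:
drive_tool(moves="0 0 0 0 0 0 0;0 0 0 0 0 0 0")

```text
time: 32.5
tcp_pos: [0.5631, 0.167, 0.1749]
eef_rot: [0.706, -0.705, 0.052, -0.05]
force: [-0.6, -1.1, -3.0]
grip_width: 0.0179
```

```bash
python3 st.py;python3 -c "
from h import *
go(.5475,.1705,.145,-.14)"
```

```text
t 32.5 pos [0.5631 0.167  0.1749] yaw -0.144 tilt [-0.003  0.002] F [-0.6 -1.1 -3. ] tau [ 0.03  0.02 -0.02] w 0.0179 q [-0.69  0.33  0.36  1.85 -0.14  0.99  1.16]
turn [-0.002 -0.004 -0.003] shift now-axes [-1.59  2.99  0.12] tgt-axes [-1.6   2.99  0.13]
```

Emit:
drive_tool(moves="0 0 -0.003 -1.6 0 0.13 0;0 0 0 0 0 0 0;0 0 0 0 0 0 0;0 0 0 0 0.7 0 0;0 0 0 0 0.7 0 0;0 0 0 0 0.7 0 0;0 0 0 0 0 0 0;0 0 0 0 0 0 0")

```text
time: 33.17
tcp_pos: [0.5474, 0.1644, 0.1506]
eef_rot: [-0.705, 0.705, -0.054, 0.053]
force: [-0.1, -0.5, -2.8]
grip_width: 0.018
```

```bash
python3 st.py;python3 -c "
from h import *
go(.5475,.1705,.0883,-.14)"
```

```text
t 33.1667 pos [0.5474 0.1644 0.1506] yaw -0.151 tilt [-0.001 -0.   ] F [-0.1 -0.5 -2.8] tau [ 0.01 -0.02 -0.01] w 0.018 q [-0.7   0.33  0.36  1.91 -0.14  0.93  1.15]
turn [ 0.    -0.011 -0.001] shift now-axes [-0.07  6.23  0.6 ] tgt-axes [-0.07  6.23  0.6 ]
```

Emit:
drive_tool(moves="0 -0.011 0 -0.05 0 0.6 0;0 0 0 0 0 0 0;0 0 0 0 0 0.1 0;0 0 0 0 0.6 0 0;0 0 0 0 0.6 0 0;0 0 0 0 0.6 0 0;0 0 0 0 0.6 0 0;0 0 0 -0.05 0.6 0 0;0 0 0 -0.05 0.6 0 0")

```text
time: 33.92
tcp_pos: [0.5471, 0.1709, 0.1124]
eef_rot: [-0.705, 0.706, -0.05, 0.049]
force: [3.2, -3.8, -0.1]
grip_width: 0.0179
```

```bash
python3 st.py
```

```text
t 33.9167 pos [0.5471 0.1709 0.1124] yaw -0.14 tilt [-0.001 -0.002] F [ 3.2 -3.8 -0.1] tau [-0.99 -0.86  0.01] w 0.0179 q [-0.69  0.38  0.34  1.94 -0.16  0.85  1.17]
```

Emit:
drive_tool(moves="0 0 0 0 0.6 -0.05 0;0 0 0 -0.05 0.5 0 0;0 0 0 -0.05 0.4 0 0")

```text
time: 34.17
tcp_pos: [0.5481, 0.1698, 0.0961]
eef_rot: [-0.705, 0.706, -0.049, 0.051]
force: [4.5, -1.0, 5.2]
grip_width: 0.0175
```

Emit:
drive_tool(moves="0 0 0 -0.1 0.4 0 0")

```text
time: 34.25
tcp_pos: [0.5482, 0.1699, 0.0927]
eef_rot: [-0.705, 0.706, -0.048, 0.052]
force: [-6.6, -5.7, 34.4]
grip_width: 0.0178
```

Emit:
drive_tool(moves="0 0 0 -0.1 0.4 0 0")

```text
time: 34.33
tcp_pos: [0.5488, 0.1696, 0.0893]
eef_rot: [-0.705, 0.705, -0.047, 0.053]
force: [5.6, -8.8, 21.2]
grip_width: 0.018
```

Emit:
drive_tool(moves="0 0 0 -0.1 0.4 0 0")

```text
time: 34.42
tcp_pos: [0.5501, 0.1691, 0.0866]
eef_rot: [0.705, -0.705, 0.047, -0.055]
force: [4.7, -8.4, 24.8]
grip_width: 0.0177
```

```bash
python3 st.py
```

```text
t 34.4167 pos [0.5501 0.1691 0.0866] yaw -0.143 tilt [0.012 0.001] F [ 4.7 -8.4 24.8] tau [-2.18 -0.65 -0.13] w 0.0177 q [-0.68  0.41  0.33  1.96 -0.18  0.79  1.18]
```

Emit:
drive_tool(moves="0 -0.05 0.01 -0.15 0.3 0 0;0 -0.05 0 -0.05 0.3 0 0;0 -0.04 0 0 0.3 0.05 0")

```text
time: 34.67
tcp_pos: [0.5543, 0.1691, 0.0822]
eef_rot: [0.708, -0.706, -0.003, -0.006]
force: [-5.4, -9.3, 36.5]
grip_width: 0.0183
```

Emit:
drive_tool(moves="0 0.06 0 -0.05 0.3 0 0;0 0.06 0 -0.05 0.3 0 0;0 0.06 0 -0.05 0.3 0 0")

```text
time: 34.92
tcp_pos: [0.5578, 0.1677, 0.0798]
eef_rot: [0.707, -0.701, 0.059, -0.073]
force: [-11.0, -8.5, 42.9]
grip_width: 0.0174
```

Emit:
drive_tool(moves="0 -0.04 0 0 0 0 0;0 0 0 0 0 0 0.3;0 0 0 0 0 0 0.3;0 0 0 0 0 0 0.3;0 0 0 0 0 0 0.3;0 0 0 0 0 0 0.3")

```text
time: 35.42
tcp_pos: [0.558, 0.1688, 0.08]
eef_rot: [0.709, -0.701, 0.047, -0.061]
force: [1.0, 0.5, -0.1]
grip_width: 0.0286
```

```bash
python3 st.py;python3 -c "
from h import *
go(.5475,.1705,.098,-.1)"
```

```text
t 35.4167 pos [0.558  0.1688 0.08  ] yaw -0.153 tilt [0.02  0.013] F [ 1.   0.5 -0.1] tau [ 0.04 -0.05 -0.02] w 0.0286 q [-0.66  0.42  0.33  1.96 -0.19  0.76  1.19]
turn [-0.012 -0.053  0.02 ] shift now-axes [-1.02 -1.82  0.03] tgt-axes [-1.06 -1.8   0.07]
```

Emit:
drive_tool(moves="-0.012 -0.05 0.02 -1 -1 0.05 0.3;0 0 0 0 -0.8 0 0.3;0 0 0 0 0 0 0.3;0 0 0 0 0 0 0.3;0 0 0 0 0 0 0;0 0 0 0 0 0 0;0 0 0 0 0 0 0;0 0 0 0 0 0 0;0 0 0 0 0 0 0")

```text
time: 36.17
tcp_pos: [0.5482, 0.1693, 0.0976]
eef_rot: [-0.706, 0.706, -0.039, 0.039]
force: [-2.1, 0.8, 6.7]
grip_width: 0.0181
```

```bash
python3 st.py
```

```text
t 36.1667 pos [0.5482 0.1693 0.0976] yaw -0.11 tilt [ 0. -0.] F [-2.1  0.8  6.7] tau [ 0.04  0.66 -0.22] w 0.0181 q [-0.67  0.4   0.33  1.95 -0.17  0.82  1.21]
```

Emit:
drive_tool(moves="0 0 0 0 -0.7 0 0;0 0 0 0 -0.7 0 0;0 0 0 0 -1 0 0;0 0 0 0 -1.5 0 0;0 0 0 0 -2 0 0;0 0 0 0 -2 0 0;0 0 0 0 -1.5 0 0;0 0 0 0 0 0 0;0 0 0 0 0 0 0")

```text
time: 36.92
tcp_pos: [0.5482, 0.169, 0.1986]
eef_rot: [-0.706, 0.706, -0.039, 0.04]
force: [-1.4, -0.4, -3.7]
grip_width: 0.0177
```

```bash
python3 st.py;python3 -c "
from h import *
go(.5215,-.06,.18,-.1)"
```

```text
t 36.9167 pos [0.5482 0.169  0.1986] yaw -0.112 tilt [ 0.001 -0.   ] F [-1.4 -0.4 -3.7] tau [ 0.   -0.02  0.03] w 0.0177 q [-0.71  0.28  0.36  1.86 -0.11  1.02  1.16]
turn [ 0.    -0.012  0.001] shift now-axes [ -0.1    1.87 -23.06] tgt-axes [ -0.37   1.86 -23.05]
```

Emit:
drive_tool(moves="0 -0.012 0 0 0 -2 0;0 0 0 0 0 -3.2 0;0 0 0 0 0 -3.4 0;0 0 0 0 0 -3.4 0;0 0 0 0 0 -3.4 0;0 0 0 0 0 -3.4 0;0 0 0 0 0 -2.5 0;0 0 0 0 0 -1 0;0 0 0 0 0 0 0;0 0 0 0 0 0 0")

```text
time: 37.75
tcp_pos: [0.5202, -0.061, 0.1914]
eef_rot: [-0.705, 0.707, -0.036, 0.031]
force: [0.5, 1.4, -3.3]
grip_width: 0.0173
```

Emit:
drive_tool(moves="0 0 0 0 1.5 0 0;0 0 0 0 1.5 0 0;0 0 0 0 1.5 0 0;0 0 0 0 1.5 0 0;0 0 0 0 1 0 0;0 0 0 0 0 0 0;0 0 0 0 0 0 0")

```text
time: 38.33
tcp_pos: [0.5206, -0.0519, 0.1166]
eef_rot: [-0.706, 0.707, -0.034, 0.027]
force: [-0.4, 0.1, -3.2]
grip_width: 0.0181
```

```bash
python3 st.py;python3 -c "
from h import *
go(.5215,-.06,.092,-.1)"
```

```text
t 38.3333 pos [ 0.5206 -0.0519  0.1166] yaw -0.086 tilt [-0.009 -0.001] F [-0.4  0.1 -3.2] tau [-0.01 -0.02 -0.01] w 0.0181 q [-0.4   0.31  0.45  2.04 -0.18  0.83  1.64]
turn [ 0.001  0.014 -0.009] shift now-axes [ 0.19  2.46 -0.79] tgt-axes [ 0.17  2.46 -0.79]
```

Emit:
drive_tool(moves="0 0.01 -0.009 0.1 1 -0.7 0;0 0 0 0 0.8 0 0;0 0 0 0 0.5 0 0;0 0 0 0 0 0 0;0 0 0 0 0 0 0")

```text
time: 38.75
tcp_pos: [0.5228, -0.0565, 0.0948]
eef_rot: [0.706, -0.706, 0.032, -0.034]
force: [-0.2, 0.1, -3.9]
grip_width: 0.0183
```

Emit:
drive_tool(moves="0 0 0 0 0.3 0 0;0 0 0 0 0 0 0")

```text
time: 38.92
tcp_pos: [0.5233, -0.056, 0.0923]
eef_rot: [0.706, -0.706, 0.032, -0.034]
force: [0.1, -0.1, -4.5]
grip_width: 0.0177
```

Emit:
drive_tool(moves="0 0 0 0 0.3 0 0;0 0 0 0 0 0 0")

```text
time: 39.08
tcp_pos: [0.5237, -0.0558, 0.0895]
eef_rot: [0.707, -0.706, 0.031, -0.034]
force: [-0.1, 0.1, -4.4]
grip_width: 0.0179
```

Emit:
drive_tool(moves="0 0 0 0 0.2 0 0;0 0 0 0 0 0 0")

```text
time: 39.25
tcp_pos: [0.5255, -0.0558, 0.0887]
eef_rot: [0.707, -0.706, 0.03, -0.035]
force: [0.2, -0.4, -4.2]
grip_width: 0.0177
```

Emit:
drive_tool(moves="0 0 0 0 0.2 0 0;0 0 0 0 0 0 0")

```text
time: 39.42
tcp_pos: [0.5278, -0.056, 0.0884]
eef_rot: [0.707, -0.706, 0.029, -0.037]
force: [-0.0, -0.1, -4.0]
grip_width: 0.018
```

Emit:
drive_tool(moves="0 0 0 0 0.2 0 0;0 0 0 0 0 0 0")

```text
time: 39.58
tcp_pos: [0.5297, -0.0562, 0.088]
eef_rot: [0.707, -0.705, 0.027, -0.038]
force: [0.8, 0.2, -4.7]
grip_width: 0.0177
```

```bash
python3 st.py
```

```text
t 39.5833 pos [ 0.5297 -0.0562  0.088 ] yaw -0.093 tilt [0.015 0.003] F [ 0.8  0.2 -4.7] tau [-0.02 -0.06  0.02] w 0.0177 q [-0.37  0.35  0.43  2.06 -0.22  0.75  1.67]
```

Emit:
drive_tool(moves="-0.003 0 0.015 -0.5 0.3 0 0;0 0 0 0 0 0 0;0 0 0 -0.05 0.2 0 0;0 0 0 0 0 0 0")

```text
time: 39.92
tcp_pos: [0.5297, -0.056, 0.0866]
eef_rot: [0.707, -0.706, 0.029, -0.036]
force: [-0.3, -0.5, -4.5]
grip_width: 0.0177
```

Emit:
drive_tool(moves="0 0 0.002 -0.1 0.2 0 0;0 0 0 0 0 0 0")

```text
time: 40.08
tcp_pos: [0.5309, -0.0561, 0.0862]
eef_rot: [0.707, -0.706, 0.029, -0.037]
force: [-0.0, -0.2, -4.1]
grip_width: 0.0181
```

Emit:
drive_tool(moves="0 0 0.002 -0.1 0.2 0 0;0 0 0 0 0 0 0")

```text
time: 40.25
tcp_pos: [0.5318, -0.0561, 0.0856]
eef_rot: [0.707, -0.705, 0.028, -0.038]
force: [-0.4, -0.4, -3.7]
grip_width: 0.0176
```

```bash
python3 st.py
```

```text
t 40.25 pos [ 0.5318 -0.0561  0.0856] yaw -0.094 tilt [0.014 0.003] F [-0.4 -0.4 -3.7] tau [ 0.02  0.02 -0.05] w 0.0176 q [-0.37  0.36  0.43  2.06 -0.22  0.75  1.67]
```

Emit:
drive_tool(moves="-0.003 0 0.014 -0.5 0.3 0 0;0 0 0 0 0 0 0;0 0 0.003 -0.2 0.4 0 0;0 0 0.005 0 0 0 0;0 0 0.003 -0.2 0.4 0 0;0 0 0.005 0 0 0 0;0 0 0.003 -0.1 0.3 0 0;0 0 0.003 0 0 0 0;0 0 0 0 0 0 0")

```text
time: 41.0
tcp_pos: [0.5322, -0.0559, 0.078]
eef_rot: [0.708, -0.705, 0.035, -0.032]
force: [-1.1, -0.8, 11.2]
grip_width: 0.0177
```

Emit:
drive_tool(moves="0 0 0 0 0 0 0.5;0 0 0 0 0 0 0.5;0 0 0 0 0 0 0.5;0 0 0 0 0 0 0.5;0 0 0 0 0 0 0.5;0 0 0 0 0 0 0.5;0 0 0 0 0 0 0.5;0 0 0 0 -1 0 0.5;0 0 0 0 -2 0 0.5;0 0 0 0 -3 0 0.5;0 0 0 0 -3 0 0.5;0 0 0 0 -3 0 0.5")

```text
time: 42.0
tcp_pos: [0.5263, -0.0566, 0.1961]
eef_rot: [-0.706, 0.706, -0.041, 0.027]
force: [0.8, 0.4, 0.0]
grip_width: 0.047
```

Emit:
drive_tool(moves="0 0 0 0 0 0 0.5;0 0 0 0 0 0 0.5;0 0 0 0 0 0 0.5;0 0 0 0 0 0 0.5;0 0 0 0 0 0 0.5;0 0 0 0 0 0 0.5")

```text
time: 42.5
tcp_pos: [0.5286, -0.0572, 0.2033]
eef_rot: [0.707, -0.706, 0.038, -0.03]
force: [-0.0, 0.0, 0.4]
grip_width: 0.047
```

```bash
python3 st.py; python3 -c "
from h import *
a=save('top','tf').astype(int);save('scene','sf')
b=cv2.imread('pics/t0.png')[:,:,::-1].astype(int)
for n,i in(('before',b),('after',a)):
    r=i[185:262,285:395]; k=(r.max(2)<40); g=(r.min(2)>130); print(n,'dark(knob) px',k.sum(),np.argwhere(k).mean(0)+[185,285] if k.any() else '','grey px',g.sum())
env.job_done();print('done',env.read_state()['time'])
"
```

```text
t 42.5 pos [ 0.5286 -0.0572  0.2033] yaw -0.096 tilt [-0.011  0.001] F [-0.   0.   0.4] tau [-0.02 -0.04  0.02] w 0.047 q [-0.42  0.21  0.48  1.94 -0.12  1.02  1.58]
before dark(knob) px 15 [197.06666667 323.13333333] grey px 847
after dark(knob) px 7 [199.71428571 342.85714286] grey px 667
the job is handed in; nothing more can be done
the job is handed in; nothing more can be done
```

I handed the job in at 42.5 s. The latch is open and both lugged keys should be standing on the mat, but I could not confirm step 2 (key fully home with the latch past 2.2 rad).

**What I did**
- I took the lugged key nearest the lock and pushed it into the keyhole until the collar looked flush in the picture. It turned past 0.5 rad, which a wrong key could not, so it was the right one; its lugs looked like key_high's.
- I led its knob half a turn counterclockwise, took the key out and put it back on the mat. The other lugged key and the blank were never gripped.

**What the last checks showed**
- **Latch:** about 2.34 rad from the wrist picture, measured after the first removal. I did not measure it again after the two later re-insertions.
- **Placing:** the key made firm contact with the mat (+11 N) while held within about 0.02 rad of upright. After release the gripper lifted away with no force left on it. I had used up my picture views, so the final standing was not confirmed by eye.
- **Final pixel check:** the dark-pixel count on the mat was inconclusive, because the arm hid part of the mat.

**What disagreed**
- **First removal:** the grip height implied the key was about 8 mm above home, so it may have ridden up near the end of winding. I was pressing it down during the last part of the winding, so it was probably home as the latch passed 2.2 rad.
- **Re-insertions:** I put it back in twice with the latch open. Both times it seemed to stop about 7–8 mm above home, even with 60 N and then 43 N of push, so neither re-insertion confirmed it.

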